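# Close and lock the heavy cover of a bench tube incubator

## Robot

A 6-joint arm with a two-finger parallel gripper is mounted at the origin on a cart in front of the work surface, level with it; the furniture and walls round the work are solid. World frame = base frame: x ahead of the robot, y to its left, z up, the work surface at z = 0. Lengths are in m, angles in rad, forces in N, time in s.
With the tool pointing down it reaches from about 0.25 to 0.725 m from the base axis. Payload 4 kg.
Tool frame: the origin (TCP) lies midway between the tips of the shut fingers; the grasp point (between the pads) lies 19 mm behind it; y points along the fingers, z is the direction in which the jaws open and shut, and the axes are right-handed (so a half turn about y gives the same grasp; the last joint's range is limited). The gripper opens to 85 mm and grips with 20 to 120 N. Pads are 22 mm wide; open, the fingers measure 114 mm over their backs; the gripper's body (76 mm by 85 mm) begins 54 mm behind the grasp point. The pads swing forward as they close: fully open they stand 13 mm farther back than shut.
Start: joints at [-1.299, 0.241, 0.005, 1.335, 0, 1.571], TCP at [0.134, -0.482, 0.231] pointing down, gripper open.
Joint ranges: [-2.72, 2.72], [-1.05, 1.87], [-1.09, 1.28], [-1.99, 2.15], [-1.42, 1.44], [-3.14, 3.14]. Speed limits (rad/s): [2.79, 2.79, 3.14, 3.14, 3.14, 3.14].

## Interface

Orientations are given as a unit quaternion [x, y, z, w].
In Python, from workcell import bot gives the robot as it stands. The module is installed in compiled form; this text tells all that it offers.
- The arm moves only by the shell command python3 -m handwheel 'ROWS' [OPENING]. ROWS is JSON, a list of rows, each a list of 6 numbers: the shift along the tool's x, y, z in units of 25 mm (1.0 is 25 mm), then the turn, a rotation vector about the tool's x, y, z in units of 10 degrees (1.0 is 10 degrees). A call has exactly 5 rows; each row is the pose to reach, as a shift and turn from the pose commanded when the call began, along the tool's axes at that moment; what a row does not reach only later rows make up. A row lasts 1/8 s, in which the tool goes at most 62.5 mm and 10.7 degrees, less where a joint would pass 70% of its speed; a pose out of reach is approached as far as the arm can. A call with a gripper value outside its range is refused whole. OPENING is the gripper command: -1 is shut, 1 is fully open, values between are in proportion, set as the call begins (- or left out, the last holds). The fingers move at their own pace and stop on an object; the grip force is fixed at half the most. Time passes only in rows, so rows that repeat a pose let the fingers close, or fill a call up. It gives the time, the measured TCP pose, the force and the opening at its end, in the units of the state.
- bot.get_obs(): the state, without advancing time (a new reading comes with each control period).
- bot.camera(name): name is "scene" or "side" or "wrist"; returns a dict with "color" (420x560x3 uint8, red, green, blue), "fx", "fy", "cx", "cy" (pixels), "rvec" (rotation vector, rad) and "tvec" (3), from world to camera coordinates, as OpenCV has them. Camera axes: x right, y down, z forward; pixel columns grow to the right and rows downward; lengths in m; the calibration is good to about 2 mm. A picture is of the moment at which its call begins. There is no depth.
- bot.job_done(): hands the job in, once; it reports no verdict.
The state is a dict: "clock": time; "joint_pos": joint angles; "joint_vel": joint speeds; "tau": joint torques, N m; "eef_pos": TCP position; "tool_rot": TCP orientation; "ft_force": force on the tool from outside, world axes, zero at the start; "ft_torque": the same for the moment, N m; "grip_width": finger opening in m.
Only numpy, scipy, OpenCV 4.12 (cv2) and the standard library are available. Lean on these libraries where they do the work, as an engineer would, in place of code of your own. Each camera call takes 0.05 s, during which the arm holds its last target.

## Task

Close the incubator on the desk: ease its heavy, spring-loaded cover down slowly by pushing on it, without slamming it, and press it home no harder than needed until the catch inside has caught and the cover stays shut by itself. Then slide the lock bolt on the front ledge fully across to the left, and leave the other things on the desk where they stand.

Things in the scene. Friction and masses are not known exactly. Their poses are not given: they have to be found in the camera images.
- incubator: White open-topped box fixed on the desk, 222 mm deep, 150 wide, 92 high to its rim, tubes in a metal block inside. Origin: on the desk under the box (front wall 120 mm before it, hinge 100 mm behind it); x points from the front (the robot's side) to the hinge at the back, y to the left, z up. A ledge 72 mm high stands out 43 mm from the front wall and carries the bolt.
- cover_hinge (a point): Middle of the cover's hinge axis, at the back of the box, 95 mm above the desk; axes as the incubator's, the cover turns about y. The cover is a grey slab, 222 mm deep, 156 wide, 24 thick, with a thin skirt, 0.9 kg, reaching 220 mm forward from the hinge; level, its top is 117 mm above the desk.
- cover (a joint): Angle of the cover (rad): 0.8 to 1.0 at the start, 1.2 fully open, 0 level. High up its spring hinge lets it stay where it is; lower down it is pushed up ever harder. Coming down faster than 0.6 rad/s (110 mm/s at the pad) below 0.4 rad is a slam. Caught, it rests somewhere from 0.01 to 0.09 (hidden, see striker); not caught, it swings up again when let go.
- cover_pad (a point): Centre of the face of the dark rubber push pad, 34 x 60 x 3 mm, on the cover's top near its front edge: 190 mm from the hinge axis along the cover and 25 mm out from it (z: out of the cover, x: to the hinge). Force on the pad: 1 to 3 N high up, 5 to 8 N low down.
- bolt (a joint): Travel of the lock bolt (m): 0 drawn back to the right, 0.030 fully across to the left (+y of the incubator), in the staple on the cover. It slides with about 1.5 N and stays where it is left.
- bolt_knob (a point): Upper part of the bolt's upright round knob, 13 mm in diameter, dark steel, on the front ledge 150 mm before the incubator's origin. This point is 111 mm above the desk; the knob's top is 8 mm above it. The shut cover's front is 26 mm behind its axis, its top 117 to 140 mm high. Bolt guides (8 mm wide, tops 90 mm above the desk) stand 33 mm right and 42 mm left of the knob's axis at travel 0.
- tape_roll: Roll of pale tape lying flat, 82 mm across, 18 mm high; origin at the centre of its underside. Not to be moved.
- cotton_jar: Steel jar with a knobbed lid, 75 mm across, 95 mm high; origin at the centre of its underside. Not to be moved.
- oil_dropper: Brown bottle with a black cap, 32 mm across, 74 mm high; origin at the centre of its underside. Not to be moved.
- timer: White bench timer with three keys, 65 x 65 x 20 mm; origin at the centre of its underside. Not to be moved.
- striker (a point): Steel tongue under the cover's front, 197 mm from the hinge; it snaps under a sprung roller in the box. The roller's height is unknown and differs by up to 16 mm each time: feel for it. On meeting it the push on the pad climbs to 12 to 16 N, then falls off over 5 mm to almost nothing as it snaps under; 1 to 2 mm below the caught place is a hard stop. More than 22 N on the cover is too hard.

How it is judged:
By the outcome, as a careful person would: the job done as asked, in the order asked, and still so for the second after the job is handed in, with the robot touching nothing.
It also fails if it takes over 72 s, if anything falls off the work surface, if the arm or the gripper's body presses on something with over 40 N, if the wrist force passes 120 N, or if a joint passes its speed limit or range.

## Working session

There is one attempt and no reset: what is moved stays moved. The work goes in short steps, Python scripts to look and compute and a shell command to move; the robot and the scene stay as the last step left them, time stands still between calls to the robot, and variables do not carry over. Pictures are saved under pics/ and viewed, and the job is handed in when it is done.

```bash
mkdir -p pics
cat > h.py <<'E'
import cv2, numpy as np
from workcell import bot
from scipy.spatial.transform import Rotation as R
def snap(n,f):
    c=bot.camera(n); cv2.imwrite('pics/'+f,c['color'][:,:,::-1]); 
    np.savez('pics/'+f[:-4]+'.npz',**c); return c
def load(f): return dict(np.load('pics/'+f+'.npz'))
def cam(c):
    Rm=cv2.Rodrigues(np.array(c['rvec'],float))[0]; t=np.array(c['tvec'],float).ravel(); return Rm,t
def ray(c,u,v):
    Rm,t=cam(c); d=Rm.T@np.array([(u-c['cx'])/c['fx'],(v-c['cy'])/c['fy'],1]); return -Rm.T@t,d
def onz(c,u,v,z):
    o,d=ray(c,u,v); return o+d*(z-o[2])/d[2]
def two(c1,p1,c2,p2):
    o1,d1=ray(c1,*p1);o2,d2=ray(c2,*p2)
    s=np.linalg.lstsq(np.stack([d1,-d2],1),o2-o1,rcond=None)[0]
    a=o1+s[0]*d1;b=o2+s[1]*d2; return (a+b)/2,np.linalg.norm(a-b)
def proj(c,P):
    Rm,t=cam(c); q=Rm@np.array(P)+t; return c['fx']*q[0]/q[2]+c['cx'],c['fy']*q[1]/q[2]+c['cy']
def st():
    o=bot.get_obs(); 
    print('t',o['clock'],'p',np.round(o['eef_pos'],4),'f',np.round(o['ft_force'],2),'g',round(o['grip_width'],4)); 
    M=R.from_quat(o['tool_rot']).as_matrix(); print(np.round(M,3)); return o
E
python3 - <<'E'
from h import *
for n in('scene','side','wrist'):
    c=snap(n,n+'0.png'); Rm,t=cam(c); print(n,np.round(-Rm.T@t,3),np.round(Rm[2],3))
o=st();print(o['joint_pos'])
E
```

```text
scene [-0.314  0.595  0.621] [ 0.628 -0.662 -0.409]
side [-0.023 -1.023  0.761] [ 0.431  0.699 -0.571]
wrist [ 0.201 -0.462  0.372] [-0.263 -0.07  -0.962]
t 0.15 p [ 0.1341 -0.4812  0.2306] f [ 0.54  0.06 -0.23] g 0.0851
[[-0.963 -0.     0.268]
 [-0.268  0.002 -0.963]
 [ 0.    -1.    -0.002]]
[-1.29902097e+00  2.41236269e-01  4.05907708e-03  1.33520753e+00
 -3.18974420e-05  1.57080422e+00]
```

View pics/scene0.png

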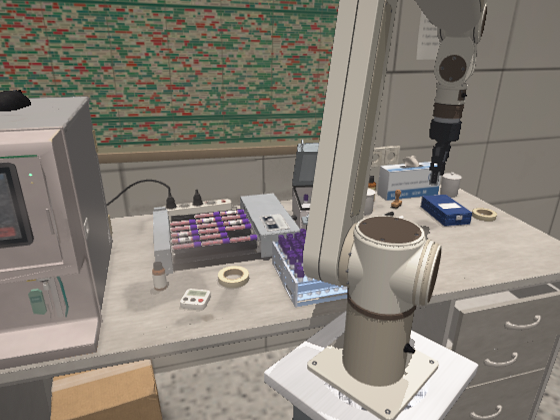

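View pics/side0.png

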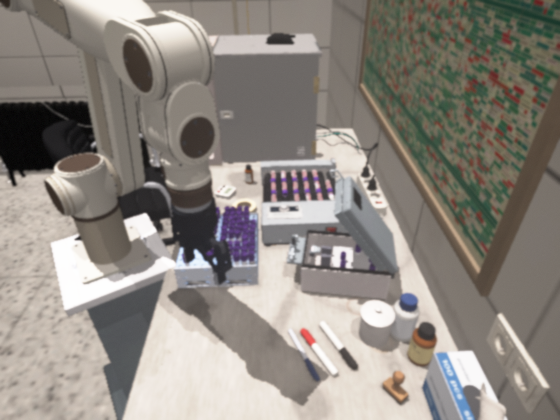

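View pics/wrist0.png

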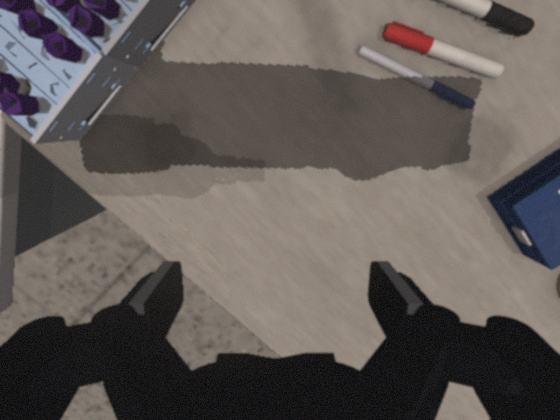

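The side view shows the open incubator at about (345,265), with its cover raised at (365,225) and the ledge and bolt near (295,245). In the scene view the arm covers it. I'll enlarge the side view.

Run:
```python
import cv2
i=cv2.imread('pics/side0.png')[160:310,265:415]
cv2.imwrite('pics/sidez.png',cv2.resize(i,(600,600),interpolation=cv2.INTER_CUBIC))
i=cv2.imread('pics/scene0.png')[130:250,240:400]
cv2.imwrite('pics/scenez.png',cv2.resize(i,(800,600),interpolation=cv2.INTER_CUBIC))
```

```text
(no output)
```

View pics/sidez.png

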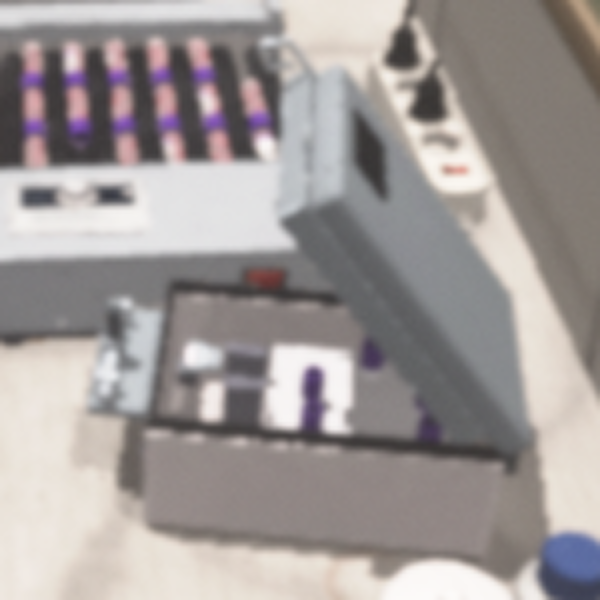

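View pics/scenez.png

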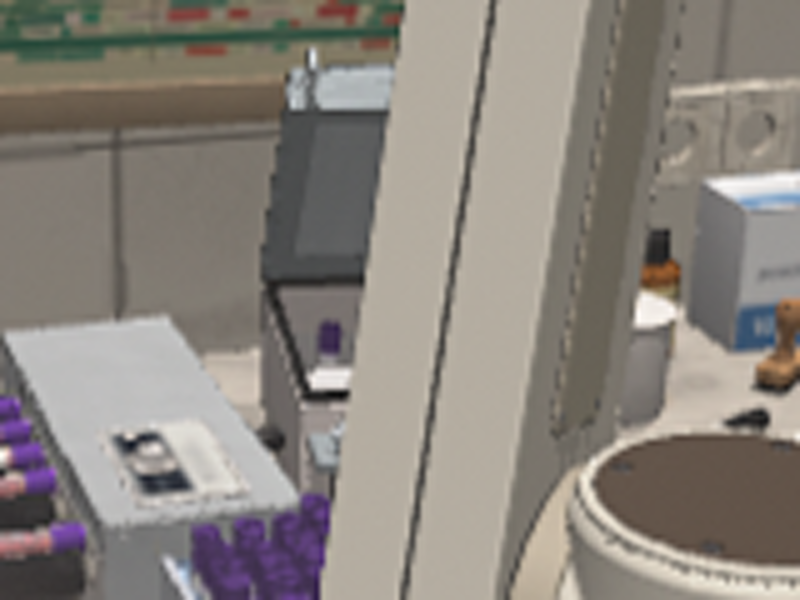

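Run:
```python
from h import *
c=load('side0')
f=lambda u,v,z: np.round(onz(c,265+u/4,160+v/4,z),4)
print('front right rim',f(150,427,.092),'front left rim',f(172,287,.092),'back right',f(515,460,.092))
print('base FR',f(148,525,0),'base BR',f(490,557,0))
print('ledge front R',f(90,410,.072),'ledge front L',f(110,305,.072))
i=cv2.imread('pics/side0.png')[225:270,280:310]
cv2.imwrite('pics/ledge.png',cv2.resize(i,(400,600),interpolation=cv2.INTER_CUBIC))
```

```text
front right rim [ 0.3934 -0.4425  0.092 ] front left rim [ 0.4877 -0.3335  0.092 ] back right [ 0.5635 -0.588   0.092 ]
base FR [ 0.3957 -0.4395  0.    ] base BR [ 0.5657 -0.5829  0.    ]
ledge front R [ 0.382  -0.3904  0.072 ] ledge front L [ 0.4538 -0.3057  0.072 ]
```

View pics/ledge.png

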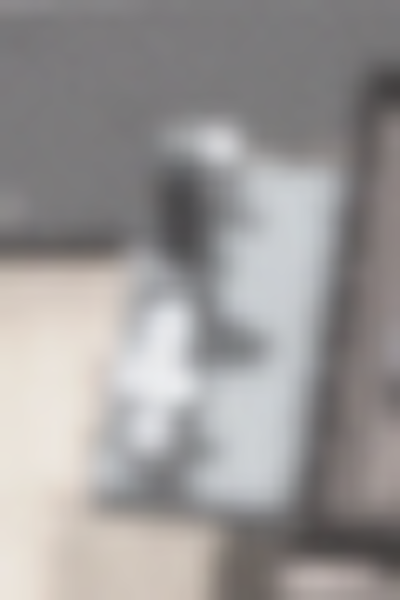

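```bash
python3 -m handwheel '[[-1,-2,-0.4,0,-0.5,0],[-3.4,-3.2,-1.4,0,-1.2,0],[-5.8,-4.4,-2.4,0,-2,0],[-8.2,-4.4,-3.3,0,-2.7,0],[-10.5,-4.4,-4.2,0,-3.4,0]]' -1; python3 -m handwheel '[[0,0,0,0,0,0],[0,0,0,0,0,0],[0,0,0,0,0,0],[0,0,0,0,0,0],[0,0,0,0,0,0]]'
python3 - <<'E'
from h import *
o=st();print(o['joint_pos'])
snap('wrist','wrist1.png'); snap('side','side1.png');snap('scene','scene1.png')
E
```

```text
clock: 0.78
eef_pos: [0.3463, -0.3195, 0.3416]
tool_rot: [0.297, -0.641, 0.642, -0.298]
ft_force: [1.1, -0.3, -0.4]
grip_width: -0.0002
clock: 1.4
eef_pos: [0.344, -0.3213, 0.3409]
tool_rot: [-0.296, 0.642, -0.642, 0.296]
ft_force: [-0.3, -0.0, -0.7]
grip_width: 0.0
t 1.4 p [ 0.344  -0.3213  0.3409] f [-0.26 -0.04 -0.67] g 0.0
[[-0.65  0.    0.76]
 [-0.76  0.   -0.65]
 [-0.   -1.   -0.  ]]
[-7.51251235e-01  1.62266890e-01  1.88643522e-01  1.59717529e+00
  1.66946889e-05  1.52736316e+00]
```

View pics/wrist1.png

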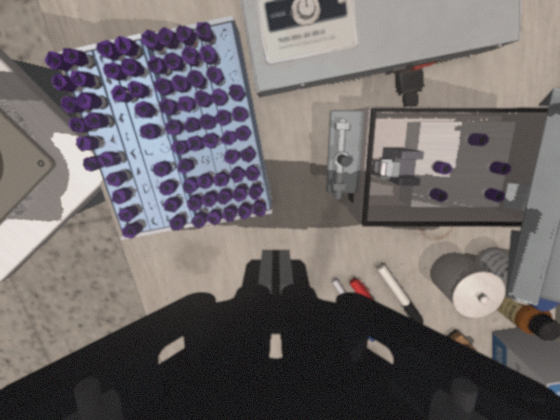

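View pics/side1.png

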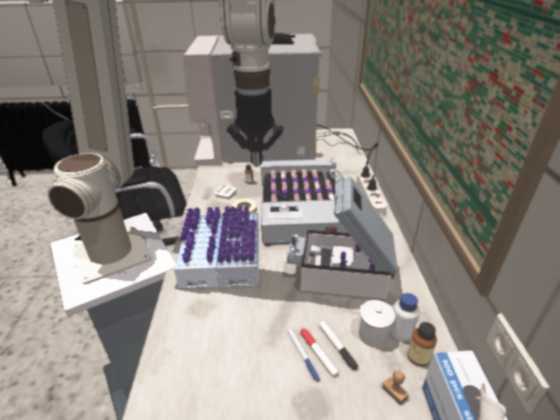

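View pics/scene1.png

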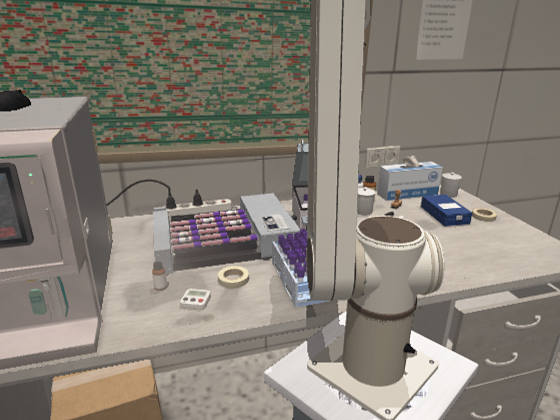

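Run:
```python
from h import *
c=load('wrist1')
f=lambda u,v,z: np.round(onz(c,u,v,z),4)
FL=f(369,108,.092);FR=f(365,226,.092);print(FL,FR,np.linalg.norm(FL-FR))
BR=f(520,226,.092);print('side pt',BR); 
print('knob',f(345,160,.119))
y=(FL-FR)[:2];print(np.degrees(np.arctan2(y[1],y[0]))-90); x=(BR-FR)[:2];print(np.degrees(np.arctan2(x[1],x[0])))
s=load('side0')
print('triang FR',two(c,(365,226),s,(265+150/4,160+427/4)),'FL',two(c,(369,108),s,(265+172/4,160+287/4)))
# knob top triang: side zoom ledge x13.33 offset(280,225): (205,135)
print('knob',two(c,(345,160),s,(280+200/13.33,225+135/13.33)))
i=c['color'][:,:,::-1][90:240,310:460]
cv2.imwrite('pics/wz.png',cv2.resize(i,(600,600),interpolation=cv2.INTER_CUBIC))
```

```text
[ 0.4851 -0.327   0.092 ] [ 0.3939 -0.4437  0.092 ] 0.14810918269979073
side pt [ 0.5491 -0.5767  0.092 ]
knob [ 0.4236 -0.3513  0.119 ]
-38.00730623227204
-40.595213581610494
triang FR (array([ 0.39347156, -0.44317001,  0.09261133]), np.float64(0.0009399845999885484)) FL (array([ 0.48846919, -0.3286858 ,  0.08755475]), np.float64(0.004898748229207256))
knob (array([ 0.42663569, -0.3529272 ,  0.11843826]), np.float64(0.006555516547190476))
```

View pics/wz.png

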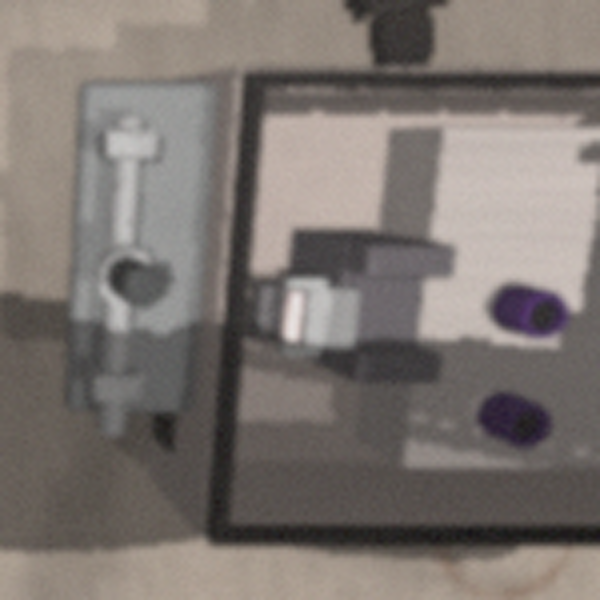

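Run:
```python
from h import *
c=load('wrist1')
f=lambda u,v,z: onz(c,310+u/4,90+v/4,z)[:2]
ang=lambda a:np.degrees(np.arctan2(a[1],a[0]))
FL=f(247,72,.092);FR=f(208,542,.092);A=f(590,542,.092);B=f(590,72,.092)
print(np.linalg.norm(FL-FR),ang(FL-FR)-90,ang(A-FR),ang(B-FL))
th=np.radians(-40.3)
for th in np.radians([-39,-40,-41]):
    x=np.array([np.cos(th),np.sin(th)]);y=np.array([-x[1],x[0]])
    O=(FL+FR)/2+.12*x; k=f(150,285,.119)-O
    H=O+.1*x
    print(O,'hinge',H,np.linalg.norm(H),ang(H),'knob rel',k@x,k@y,'left guide', (f(132,140,.09)-O)@x,(f(132,140,.09)-O)@y,'right',(f(120,388,.09)-O)@y)
```

```text
0.14724405624193682 -40.811278126959294 -40.60760188373293 -40.62094839794638
[ 0.53268079 -0.46033927] hinge [ 0.61039539 -0.5232713 ] 0.8039871807968691 -40.60536671698195 knob rel -0.1504531640963556 0.014606870636626927 left guide -0.150870280623187 0.05499975397383305 right -0.021498549141064752
[ 0.53134861 -0.46195533] hinge [ 0.60795305 -0.52623409] 0.804070416769801 -40.87892124576518 knob rel -0.15070345097508767 0.014073164942368122 left guide -0.15182545699022643 0.0544526165606367 right -0.022060115361995983
[ 0.52998843 -0.4635479 ] hinge [ 0.60545938 -0.5291538 ] 0.8041049770394358 -41.15250894753611 knob rel -0.1509443852852218 0.013535172425738096 left guide -0.15277093901476654 0.05388889235294167 right -0.02261496185808678
```

Run:
```python
from h import *
c=load('side1'); th=np.radians(-40.7); x=np.array([np.cos(th),np.sin(th),0]);y=np.array([-x[1],x[0],0])
O=np.array([.5305,-.463,0]);H=O+.1*x+[0,0,.095]
g=cv2.cvtColor(c['color'],cv2.COLOR_RGB2GRAY).astype(int)
m=(g<75).astype(np.uint8); m[:, :340]=0; m[:,368:]=0; m[:183]=0; m[215:]=0
n,l,s,ce=cv2.connectedComponentsWithStats(m); print(s,ce)
k=1+np.argmax(s[1:,4]); p=ce[k]
o,d=ray(c,*p); t=((H-o)@y)/(d@y); P=o+d*t; q=P-H; a=q@x; b=q[2]; print(P,a,b,np.hypot(a,b),'exp',np.hypot(.19,.025), 'ang',np.arctan2(b,-a)-np.arctan2(.025,.19))
# O as check
for al in (.8,.9,1.0):
  Q=H+.19*(-np.cos(al)*x+np.array([0,0,np.sin(al)]))+.025*(np.sin(al)*x+np.array([0,0,np.cos(al)]));print(al,proj(c,Q),Q)
i=c['color'][:,:,::-1][165:295,285:415]
cv2.imwrite('pics/s1z.png',cv2.resize(i,(600,600),interpolation=cv2.INTER_CUBIC))
```

```text
[[     0      0    560    420 235119]
 [   354    190      7     18     81]] [[279.47330926 209.50383848]
 [356.97530864 198.35802469]]
[ 0.53241877 -0.4646504   0.25944733] -0.09746909533947415 0.1644473275103557 0.19116262205670254 exp 0.191637678967368 ang 0.9049291287181829
0.8 (np.float64(349.3853203988367), np.float64(201.61222233992478)) [ 0.51955226 -0.45358346  0.24871533]
0.9 (np.float64(356.5241564839742), np.float64(198.353816217057)) [ 0.53161998 -0.46396333  0.25937236]
1.0 (np.float64(364.13893575184017), np.float64(195.65127181062337)) [ 0.54443401 -0.47498514  0.26838704]
```

View pics/s1z.png

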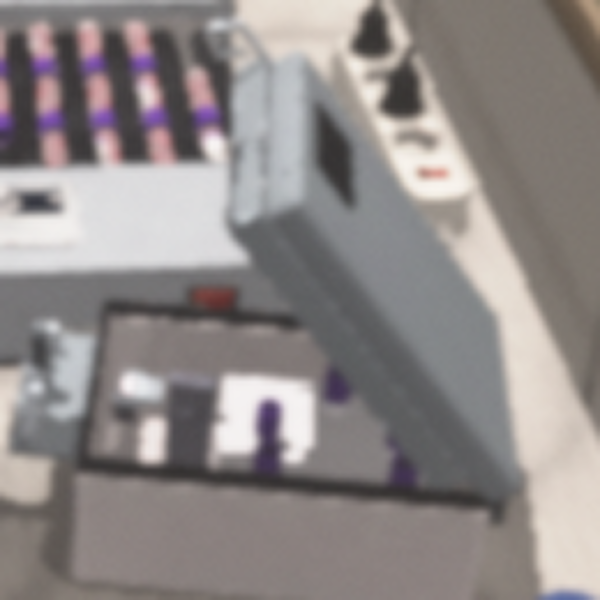

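```bash
python3 -m handwheel '[[-0.1,-0.2,2,0.5,0,0],[-0.3,-0.2,4,1,0,0],[-0.4,-0.2,6,1.5,0,0],[-0.5,-0.2,8,2,0,0],[-0.57,-0.2,10,2,0,0]]'
cat >> h.py <<'E'
th=np.radians(-40.7); X=np.array([np.cos(th),np.sin(th),0]);Y=np.array([-X[1],X[0],0])
O=np.array([.5305,-.463,0]);H=O+.1*X+np.array([0,0,.095])
def s2(h=.0145):
    o=bot.get_obs(); p=np.array(o['eef_pos']); M=R.from_quat(o['tool_rot']).as_matrix(); F=np.array(o['ft_force'])
    C=p-h*M[:,2]; q=C-H
    print('t',round(o['clock'],2),'u,v,z',np.round([p@X,p@Y,p[2]],4),'tilt',round(np.degrees(np.arctan2(-M[2,2],-M[2,1])),1),'yaw',round(np.degrees(np.arctan2(-M[0,0],M[1,0]))-0,1),
     'F u,v,z',np.round([F@X,F@Y,F[2]],2),'| corner rel hinge',np.round([q@X,q[2]],4),'r',round(np.hypot(q@X,q[2]),4),'cover ang',round(np.arctan2(q[2],-(q@X))-np.arcsin(.025/np.hypot(q@X,q[2])),4),'jp',np.round(o['joint_pos'],2))
    return o
E
python3 -c "
from h import *
s2()"
```

```text
clock: 2.17
eef_pos: [0.5438, -0.4713, 0.345]
tool_rot: [0.241, -0.521, 0.743, -0.343]
ft_force: [-0.2, -0.3, 0.7]
grip_width: -0.0001
t 2.17 u,v,z [ 0.7196 -0.0027  0.345 ] tilt -19.9 yaw 139.6 F u,v,z [ 0.05 -0.41  0.71] | corner rel hinge [-0.0981  0.245 ] r 0.2639 cover ang 1.095 jp [-0.72  0.4   0.46  1.28  0.    1.56]
```

```bash
python3 -m handwheel '[[0,0.7,0,0,0,0],[0,1.4,0,0,0,0],[0,2,0,0,0,0],[0.1,2.5,0,0,0,0],[0.1,2.8,0,0,0,0]]'; 
python3 -c "
from h import *
s2(); snap('side','side2.png');snap('wrist','wrist2.png')
i=load('side2')['color'][:,:,::-1][125:295,265:435]
cv2.imwrite('pics/s2z.png',cv2.resize(i,(600,600),interpolation=cv2.INTER_CUBIC))
"
```

```text
clock: 2.8
eef_pos: [0.5605, -0.4893, 0.2796]
tool_rot: [0.24, -0.521, 0.744, -0.343]
ft_force: [-1.1, 0.1, 0.2]
grip_width: 0.0
t 2.8 u,v,z [ 0.744  -0.0055  0.2796] tilt -20.0 yaw 139.6 F u,v,z [-0.86 -0.65  0.19] | corner rel hinge [-0.0738  0.1797] r 0.1942 cover ang 1.0522 jp [-0.72  0.45  0.37  1.14  0.    1.56]
```

View pics/s2z.png

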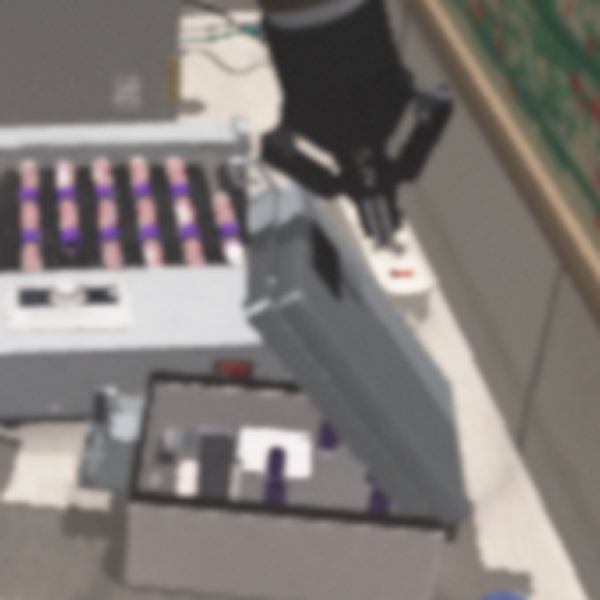

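View pics/wrist2.png

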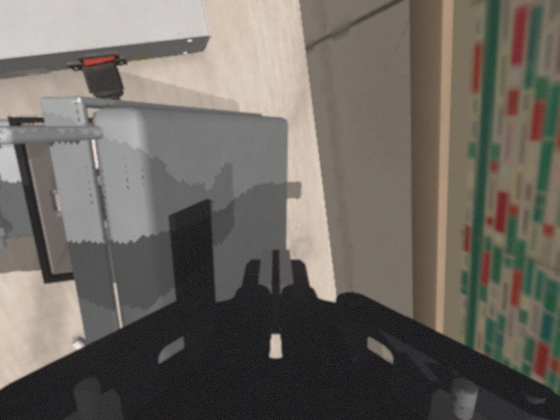

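```bash
python3 -c "
from h import *
c=load('side2')
for n,p in dict(knuckleRobot=(268,145),knuckleLow=(285,165),joint=(335,195),fingL=(350,190),tipL=(372,243),tipR=(398,235),knuckleFar=(450,95),frontedge=(305,195)).items():
    o,d=ray(c,265+p[0]/3.53,125+p[1]/3.53); t=((H-o)@Y)/(d@Y); P=o+d*t; q=P-np.array([.5605,-.4893,.2796])
    M=R.from_quat([.24,-.521,.744,-.343]).as_matrix(); print(n,np.round([P@X,P[2]],3),'tool xyz mm',np.round(M.T@q*1000,0))
"
```

```text
knuckleRobot [0.663 0.343] tool xyz mm [ -1. -88. -55.]
knuckleLow [0.675 0.329] tool xyz mm [ -1. -71. -48.]
joint [0.708 0.309] tool xyz mm [ -1. -40. -23.]
fingL [0.718 0.314] tool xyz mm [ -0. -41. -13.]
tipL [0.736 0.275] tool xyz mm [-0.  2. -9.]
tipR [0.752 0.282] tool xyz mm [-0.  0.  9.]
knuckleFar [0.771 0.385] tool xyz mm [ -0. -90.  61.]
frontedge [0.689 0.308] tool xyz mm [ -1. -45. -42.]
```

```bash
sed -i 's/def s2(h=.0145)/def s2(h=.009)/' h.py; python3 -m handwheel '[[0,0.03,-0.3,0,0,0],[0,0.06,-0.6,0,0,0],[0,0.1,-0.85,0,0,0],[0,0.15,-1.0,0,0,0],[0,0.17,-1.09,0,0,0]]'; 
python3 -c "
from h import *
s2()"
python3 -m handwheel '[[0,0.02,-0.06,0,0,0],[0,0.03,-0.12,0,0,0],[0,0.05,-0.18,0,0,0],[0,0.07,-0.24,0,0,0],[0,0.09,-0.3,0,0,0]]'
python3 -c "
from h import *
s2(); snap('side','side3.png')
i=load('side3')['color'][:,:,::-1][125:295,265:435]
cv2.imwrite('pics/s3z.png',cv2.resize(i,(600,600),interpolation=cv2.INTER_CUBIC))"
```

```text
clock: 3.52
eef_pos: [0.5424, -0.4734, 0.2668]
tool_rot: [0.24, -0.521, 0.744, -0.343]
ft_force: [0.5, -0.2, -0.5]
grip_width: 0.0001
t 3.52 u,v,z [ 0.7199 -0.0053  0.2668] tilt -20.0 yaw 139.6 F u,v,z [ 0.53  0.21 -0.53] | corner rel hinge [-0.0927  0.1687] r 0.1925 cover ang 0.9384 jp [-0.72  0.4   0.26  1.08  0.    1.56]
clock: 4.15
eef_pos: [0.5381, -0.4698, 0.2629]
tool_rot: [0.24, -0.52, 0.744, -0.344]
ft_force: [0.2, -0.1, 3.1]
grip_width: 0.0
t 4.15 u,v,z [ 0.7143 -0.0053  0.2629] tilt -20.1 yaw 139.6 F u,v,z [0.24 0.06 3.07] | corner rel hinge [-0.0983  0.1648] r 0.1919 cover ang 0.9024 jp [-0.72  0.39  0.23  1.06  0.    1.56]
```

View pics/s3z.png

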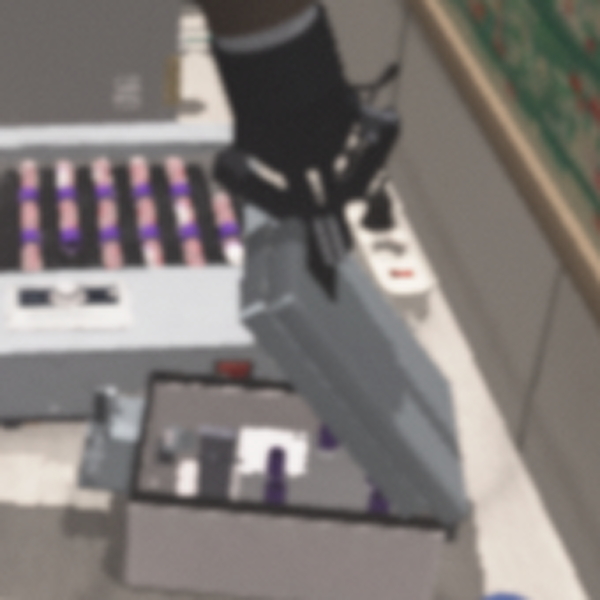

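```bash
cat >> h.py <<'E'
def arc(steps,h=.009):
    # offsets in tool y,z units relative to the pose measured now, for cover angle decrements
    o=bot.get_obs(); p=np.array(o['eef_pos']); M=R.from_quat(o['tool_rot']).as_matrix(); q=p-h*M[:,2]-H
    a,b=q@X,q[2]
    for d in steps:
        c,s=np.cos(d),np.sin(d)
        # closing: rotate so z falls; (-x) dir: angle beta=atan2(b,-a) decreases
        r=np.hypot(a,b); be=np.arctan2(b,-a)-d
        D=(-r*np.cos(be)-a)*X+np.array([0,0,r*np.sin(be)-b])
        print(round(d,3),np.round(M.T@D/.025,3))
E
python3 -c "
from h import *
arc(np.arange(1,6)*.03);arc(np.arange(6,21)*.03)"
```

```text
0.03 [-0.001  0.047 -0.225]
0.06 [-0.002  0.1   -0.449]
0.09 [-0.003  0.161 -0.671]
0.12 [-0.004  0.228 -0.891]
0.15 [-0.004  0.301 -1.11 ]
0.18 [-0.005  0.381 -1.325]
0.21 [-0.006  0.468 -1.539]
0.24 [-0.007  0.56  -1.749]
0.27 [-0.008  0.659 -1.957]
0.3 [-0.008  0.765 -2.162]
0.33 [-0.009  0.876 -2.363]
0.36 [-0.01   0.993 -2.561]
0.39 [-0.011  1.117 -2.755]
0.42 [-0.011  1.246 -2.946]
0.45 [-0.012  1.38  -3.133]
0.48 [-0.012  1.521 -3.315]
0.51 [-0.013  1.666 -3.493]
0.54 [-0.014  1.817 -3.667]
0.57 [-0.014  1.973 -3.836]
0.6 [-0.015  2.134 -4.001]
```

```bash
python3 -m handwheel '[[0,0.05,-0.225,0,0,0],[0,0.1,-0.45,0,0,0],[0,0.16,-0.67,0,0,0],[0,0.23,-0.89,0,0,0],[0,0.3,-1.11,0,0,0]]'; 
python3 -c "
from h import *
s2();arc(np.arange(1,11)*.03)"
```

```text
clock: 4.82
eef_pos: [0.5197, -0.4541, 0.2456]
tool_rot: [0.24, -0.521, 0.744, -0.344]
ft_force: [0.4, -1.0, 2.6]
grip_width: -0.0003
t 4.83 u,v,z [ 0.6901 -0.0053  0.2456] tilt -20.0 yaw 139.6 F u,v,z [ 0.91 -0.51  2.57] | corner rel hinge [-0.1225  0.1475] r 0.1917 cover ang 0.7471 jp [-0.72  0.35  0.13  1.    0.01  1.56]
0.03 [-0.001  0.081 -0.215]
0.06 [-0.002  0.168 -0.428]
0.09 [-0.002  0.261 -0.638]
0.12 [-0.003  0.361 -0.846]
0.15 [-0.004  0.467 -1.05 ]
0.18 [-0.005  0.579 -1.251]
0.21 [-0.005  0.697 -1.448]
0.24 [-0.006  0.821 -1.642]
0.27 [-0.007  0.95  -1.832]
0.3 [-0.007  1.086 -2.018]
```

```bash
python3 -m handwheel '[[0,0.08,-0.215,0,0,0],[0,0.17,-0.43,0,0,0],[0,0.26,-0.64,0,0,0],[0,0.36,-0.85,0,0,0],[0,0.47,-1.05,0,0,0]]'; 
python3 -c "
from h import *
s2();arc(np.arange(1,8)*.025)"
```

```text
clock: 5.45
eef_pos: [0.504, -0.4407, 0.2254]
tool_rot: [0.24, -0.521, 0.744, -0.343]
ft_force: [0.6, 0.6, 4.9]
grip_width: 0.0001
t 5.45 u,v,z [ 0.6695 -0.0055  0.2254] tilt -20.0 yaw 139.6 F u,v,z [0.09 0.82 4.93] | corner rel hinge [-0.1431  0.1273] r 0.1915 cover ang 0.5962 jp [-0.72  0.32  0.03  0.93  0.01  1.56]
0.025 [-0.001  0.093 -0.167]
0.05 [-0.001  0.19  -0.332]
0.075 [-0.002  0.291 -0.495]
0.1 [-0.002  0.397 -0.655]
0.125 [-0.003  0.506 -0.812]
0.15 [-0.003  0.619 -0.967]
0.175 [-0.004  0.736 -1.118]
```

```bash
python3 -m handwheel '[[0,0.09,-0.167,0,0,0],[0,0.19,-0.33,0,0,0],[0,0.29,-0.495,0,0,0],[0,0.4,-0.655,0,0,0],[0,0.5,-0.81,0,0,0]]'; 
python3 -c "
from h import *
s2();arc(np.arange(1,8)*.02)"
```

```text
clock: 6.08
eef_pos: [0.4929, -0.4313, 0.2069]
tool_rot: [0.24, -0.521, 0.744, -0.343]
ft_force: [-0.3, 1.5, 5.7]
grip_width: -0.0003
t 6.08 u,v,z [ 0.6549 -0.0056  0.2069] tilt -20.0 yaw 139.6 F u,v,z [-1.16  0.94  5.69] | corner rel hinge [-0.1576  0.1088] r 0.1915 cover ang 0.4734 jp [-0.72  0.3  -0.05  0.88  0.01  1.56]
0.02 [-0.     0.09  -0.124]
0.04 [-0.001  0.182 -0.246]
0.06 [-0.001  0.277 -0.367]
0.08 [-0.002  0.374 -0.485]
0.1 [-0.002  0.474 -0.602]
0.12 [-0.002  0.576 -0.716]
0.14 [-0.003  0.68  -0.829]
```

```bash
python3 -m handwheel '[[0,0.09,-0.124,0,0,0],[0,0.18,-0.246,0,0,0],[0,0.28,-0.367,0,0,0],[0,0.37,-0.485,0,0,0],[0,0.47,-0.6,0,0,0]]'; 
python3 -c "
from h import *
s2();arc(np.arange(1,8)*.02)"
```

```text
clock: 6.7
eef_pos: [0.4851, -0.4246, 0.1908]
tool_rot: [0.24, -0.521, 0.744, -0.343]
ft_force: [-0.9, 2.0, 6.5]
grip_width: -0.0001
t 6.7 u,v,z [ 0.6447 -0.0056  0.1908] tilt -20.0 yaw 139.6 F u,v,z [-1.98  0.93  6.5 ] | corner rel hinge [-0.1679  0.0927] r 0.1918 cover ang 0.3737 jp [-0.72  0.29 -0.1   0.83  0.01  1.56]
0.02 [-0.     0.102 -0.115]
0.04 [-0.001  0.206 -0.227]
0.06 [-0.001  0.313 -0.338]
0.08 [-0.001  0.421 -0.446]
0.1 [-0.002  0.532 -0.552]
0.12 [-0.002  0.645 -0.656]
0.14 [-0.002  0.76  -0.757]
```

```bash
python3 -m handwheel '[[0,0.1,-0.11,0,0,0],[0,0.2,-0.22,0,0,0],[0,0.31,-0.33,0,0,0],[0,0.42,-0.435,0,0,0],[0,0.53,-0.54,0,0,0]]'; 
python3 -c "
from h import *
s2();arc(np.arange(1,8)*.015)"
```

```text
clock: 7.32
eef_pos: [0.4786, -0.4191, 0.1735]
tool_rot: [0.241, -0.521, 0.743, -0.343]
ft_force: [-1.2, 1.6, 6.9]
grip_width: -0.0002
t 7.33 u,v,z [ 0.6361 -0.0056  0.1735] tilt -20.0 yaw 139.6 F u,v,z [-1.89  0.42  6.92] | corner rel hinge [-0.1764  0.0755] r 0.1919 cover ang 0.2736 jp [-0.72  0.29 -0.15  0.78  0.01  1.56]
0.015 [-0.     0.085 -0.078]
0.03 [-0.     0.17  -0.155]
0.045 [-0.001  0.257 -0.23 ]
0.06 [-0.001  0.345 -0.305]
0.075 [-0.001  0.435 -0.377]
0.09 [-0.001  0.525 -0.449]
0.105 [-0.001  0.616 -0.519]
```

```bash
python3 -m handwheel '[[0,0.08,-0.078,0,0,0],[0,0.17,-0.155,0,0,0],[0,0.26,-0.23,0,0,0],[0,0.345,-0.305,0,0,0],[0,0.435,-0.375,0,0,0]]'; 
python3 -c "
from h import *
s2();arc(np.arange(1,6)*.01);arc(np.arange(1,6)*.006)"
```

```text
clock: 7.95
eef_pos: [0.4745, -0.4156, 0.1599]
tool_rot: [0.241, -0.521, 0.743, -0.343]
ft_force: [-1.8, 3.0, 6.3]
grip_width: 0.0002
t 7.95 u,v,z [ 0.6307 -0.0056  0.1599] tilt -19.9 yaw 139.6 F u,v,z [-3.28  1.08  6.34] | corner rel hinge [-0.1818  0.0619] r 0.1921 cover ang 0.1974 jp [-0.72  0.29 -0.19  0.75  0.01  1.56]
0.01 [-0.     0.06  -0.048]
0.02 [-0.     0.121 -0.095]
0.03 [-0.     0.182 -0.141]
0.04 [-0.     0.244 -0.187]
0.05 [-0.001  0.306 -0.233]
0.006 [-0.     0.036 -0.029]
0.012 [-0.     0.072 -0.057]
0.018 [-0.     0.109 -0.085]
0.024 [-0.     0.145 -0.114]
0.03 [-0.     0.182 -0.141]
```

```bash
python3 -m handwheel '[[0,0.03,-0.037,0,0,0],[0,0.07,-0.073,0,0,0],[0,0.1,-0.11,0,0,0],[0,0.135,-0.145,0,0,0],[0,0.17,-0.18,0,0,0]]'; 
python3 -c "
from h import *
s2();arc(np.arange(1,6)*.006)"
```

```text
clock: 8.57
eef_pos: [0.4731, -0.4143, 0.1549]
tool_rot: [0.24, -0.521, 0.744, -0.344]
ft_force: [-0.4, 1.8, 6.2]
grip_width: -0.0002
t 8.57 u,v,z [ 0.6288 -0.0056  0.1549] tilt -20.0 yaw 139.6 F u,v,z [-1.46  1.16  6.24] | corner rel hinge [-0.1837  0.0568] r 0.1923 cover ang 0.1694 jp [-0.72  0.29 -0.2   0.73  0.01  1.56]
0.006 [-0.     0.037 -0.028]
0.012 [-0.     0.074 -0.055]
0.018 [-0.     0.111 -0.083]
0.024 [-0.     0.148 -0.11 ]
0.03 [-0.     0.186 -0.137]
```

```bash
python3 -m handwheel '[[0,0.035,-0.03,0,0,0],[0,0.07,-0.06,0,0,0],[0,0.11,-0.09,0,0,0],[0,0.145,-0.12,0,0,0],[0,0.18,-0.145,0,0,0]]'; 
python3 -c "
from h import *
s2();arc(np.arange(1,6)*.004)"
```

```text
clock: 9.2
eef_pos: [0.4718, -0.4132, 0.1495]
tool_rot: [0.24, -0.52, 0.744, -0.344]
ft_force: [-0.3, 0.9, 6.6]
grip_width: 0.0
t 9.2 u,v,z [ 0.6272 -0.0056  0.1495] tilt -20.0 yaw 139.6 F u,v,z [-0.8   0.53  6.6 ] | corner rel hinge [-0.1854  0.0514] r 0.1924 cover ang 0.1403 jp [-0.72  0.29 -0.21  0.71  0.01  1.56]
0.004 [-0.     0.025 -0.018]
0.008 [-0.     0.05  -0.036]
0.012 [-0.     0.075 -0.053]
0.016 [-0.     0.101 -0.071]
0.02 [-0.     0.126 -0.088]
```

```bash
python3 -m handwheel '[[0,0.025,-0.018,0,0,0],[0,0.05,-0.036,0,0,0],[0,0.075,-0.055,0,0,0],[0,0.1,-0.073,0,0,0],[0,0.125,-0.09,0,0,0]]'; 
python3 -c "
from h import *
s2();arc(np.arange(1,6)*.003)"
```

```text
clock: 9.82
eef_pos: [0.471, -0.4126, 0.1458]
tool_rot: [0.24, -0.52, 0.744, -0.344]
ft_force: [0.1, 1.3, 6.3]
grip_width: 0.0
t 9.82 u,v,z [ 0.6262 -0.0056  0.1458] tilt -20.0 yaw 139.6 F u,v,z [-0.78  1.04  6.28] | corner rel hinge [-0.1864  0.0478] r 0.1924 cover ang 0.1205 jp [-0.72  0.29 -0.22  0.7   0.01  1.56]
0.003 [-0.     0.019 -0.013]
0.006 [-0.     0.038 -0.026]
0.009 [-0.     0.057 -0.039]
0.012 [-0.     0.077 -0.052]
0.015 [-0.     0.096 -0.065]
```

```bash
python3 -m handwheel '[[0,0.02,-0.013,0,0,0],[0,0.04,-0.026,0,0,0],[0,0.06,-0.04,0,0,0],[0,0.08,-0.053,0,0,0],[0,0.096,-0.067,0,0,0]]'; 
python3 -c "
from h import *
s2();arc(np.arange(1,6)*.003)"
```

```text
clock: 10.45
eef_pos: [0.471, -0.4125, 0.1447]
tool_rot: [0.24, -0.52, 0.744, -0.344]
ft_force: [-3.4, 3.3, 13.7]
grip_width: 0.0001
t 10.45 u,v,z [ 0.626  -0.0056  0.1447] tilt -20.2 yaw 139.6 F u,v,z [-4.76  0.29 13.68] | corner rel hinge [-0.1865  0.0466] r 0.1923 cover ang 0.1143 jp [-0.72  0.29 -0.23  0.7   0.01  1.56]
0.003 [-0.     0.019 -0.013]
0.006 [-0.     0.038 -0.026]
0.009 [-0.     0.057 -0.039]
0.012 [-0.     0.077 -0.051]
0.015 [-0.     0.096 -0.064]
```

```bash
python3 -m handwheel '[[0,0.003,-0.012,0,0,0],[0,0.008,-0.02,0,0,0],[0,0.014,-0.027,0,0,0],[0,0.02,-0.033,0,0,0],[0,0.026,-0.038,0,0,0]]'; 
python3 -c "
from h import *
s2();arc(np.arange(1,6)*.003)"
```

```text
clock: 11.08
eef_pos: [0.4709, -0.4125, 0.1446]
tool_rot: [0.24, -0.519, 0.745, -0.344]
ft_force: [-2.8, 3.9, 15.2]
grip_width: -0.0003
t 11.07 u,v,z [ 0.626  -0.0056  0.1446] tilt -20.3 yaw 139.6 F u,v,z [-4.66  1.2  15.19] | corner rel hinge [-0.1866  0.0465] r 0.1923 cover ang 0.1136 jp [-0.72  0.29 -0.23  0.69  0.01  1.56]
0.003 [-0.     0.019 -0.013]
0.006 [-0.     0.038 -0.026]
0.009 [-0.     0.057 -0.039]
0.012 [-0.     0.077 -0.052]
0.015 [-0.     0.096 -0.064]
```

```bash
python3 -m handwheel '[[0,0.005,-0.012,0,0,0],[0,0.01,-0.02,0,0,0],[0,0.015,-0.027,0,0,0],[0,0.02,-0.033,0,0,0],[0,0.025,-0.038,0,0,0]]'; 
python3 -c "
from h import *
s2();arc(np.arange(1,6)*.003)"
```

```text
clock: 11.7
eef_pos: [0.4709, -0.4124, 0.1445]
tool_rot: [0.239, -0.518, 0.745, -0.344]
ft_force: [-2.9, 3.0, 17.1]
grip_width: 0.0002
t 11.7 u,v,z [ 0.6259 -0.0056  0.1445] tilt -20.4 yaw 139.6 F u,v,z [-4.16  0.34 17.1 ] | corner rel hinge [-0.1866  0.0463] r 0.1923 cover ang 0.113 jp [-0.72  0.29 -0.23  0.69  0.01  1.56]
0.003 [-0.     0.019 -0.013]
0.006 [-0.     0.038 -0.026]
0.009 [-0.     0.057 -0.039]
0.012 [-0.     0.077 -0.052]
0.015 [-0.     0.096 -0.064]
```

```bash
python3 -m handwheel '[[0,-0.005,-0.02,0,0,0],[0,-0.01,-0.04,0,0,0],[0,-0.01,-0.05,0,0,0],[0,-0.005,-0.055,0,0,0],[0,0,-0.055,0,0,0]]'; 
python3 -c "
from h import *
s2();snap('side','side4.png'); snap('wrist','wrist4.png')
i=load('side4')['color'][:,:,::-1][150:295,265:410]
cv2.imwrite('pics/s4z.png',cv2.resize(i,(600,600),interpolation=cv2.INTER_CUBIC))"
```

```text
clock: 12.32
eef_pos: [0.4708, -0.4123, 0.1445]
tool_rot: [0.239, -0.517, 0.746, -0.345]
ft_force: [-0.5, 2.3, 14.7]
grip_width: 0.0
t 12.32 u,v,z [ 0.6258 -0.0056  0.1445] tilt -20.5 yaw 139.6 F u,v,z [-1.87  1.43 14.66] | corner rel hinge [-0.1868  0.0464] r 0.1924 cover ang 0.113 jp [-0.72  0.29 -0.24  0.69  0.01  1.56]
```

View pics/s4z.png

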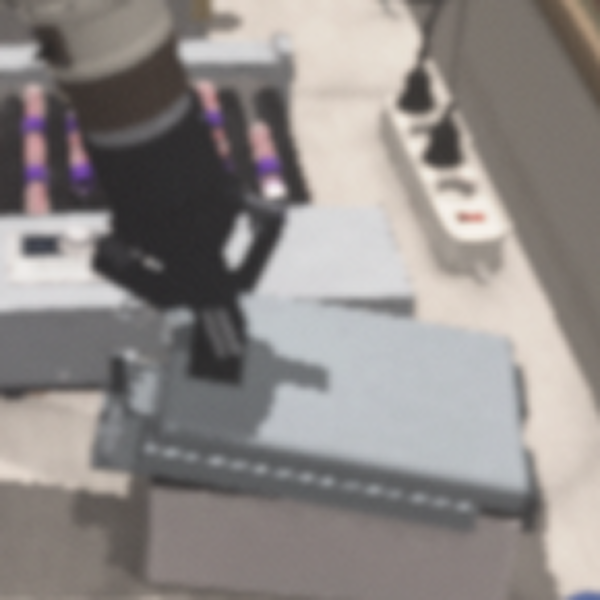

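View pics/wrist4.png

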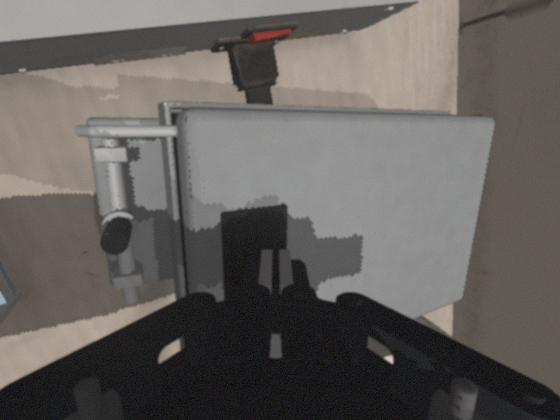

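```bash
python3 -m handwheel '[[0,0.005,-0.012,0,0,0],[0,0.01,-0.02,0,0,0],[0,0.015,-0.025,0,0,0],[0,0.02,-0.03,0,0,0],[0,0.025,-0.035,0,0,0]]'; 
python3 -c "
from h import *
s2()"
```

```text
clock: 13.05
eef_pos: [0.4708, -0.4123, 0.1444]
tool_rot: [0.239, -0.517, 0.746, -0.345]
ft_force: [-1.2, 2.2, 17.2]
grip_width: -0.0001
t 13.05 u,v,z [ 0.6258 -0.0056  0.1444] tilt -20.6 yaw 139.6 F u,v,z [-2.3   0.87 17.15] | corner rel hinge [-0.1868  0.0462] r 0.1924 cover ang 0.1123 jp [-0.72  0.29 -0.24  0.68  0.01  1.56]
```

```bash
python3 -m handwheel '[[0,0.003,-0.01,0,0,0],[0,0.006,-0.015,0,0,0],[0,0.01,-0.018,0,0,0],[0,0.012,-0.02,0,0,0],[0,0.012,-0.02,0,0,0]]'; 
python3 -c "
from h import *
s2();o=bot.get_obs();print(o['ft_torque'],o['tau'])"
```

```text
clock: 13.68
eef_pos: [0.4708, -0.4123, 0.1444]
tool_rot: [0.239, -0.516, 0.747, -0.345]
ft_force: [-0.7, 2.1, 17.8]
grip_width: -0.0001
t 13.68 u,v,z [ 0.6258 -0.0056  0.1444] tilt -20.7 yaw 139.6 F u,v,z [-1.92  1.14 17.84] | corner rel hinge [-0.1868  0.0462] r 0.1924 cover ang 0.1121 jp [-0.72  0.29 -0.24  0.68  0.01  1.55]
[-0.11792681 -0.54714374  0.03874178] [-6.64753541e-01 -2.87674874e+01  1.79057890e+01 -9.85308141e-01
 -3.35702403e-01 -7.03616810e-03]
```

```bash
python3 -m handwheel '[[0,0.003,-0.008,0,0,0],[0,0.006,-0.012,0,0,0],[0,0.01,-0.016,0,0,0],[0,0.013,-0.018,0,0,0],[0,0.015,-0.02,0,0,0]]'; 
python3 -c "
from h import *
s2();o=bot.get_obs();print(o['ft_torque'],o['tau'])"
```

```text
clock: 14.3
eef_pos: [0.4707, -0.4123, 0.1443]
tool_rot: [0.238, -0.516, 0.747, -0.345]
ft_force: [-1.7, 1.8, 19.8]
grip_width: 0.0001
t 14.3 u,v,z [ 0.6257 -0.0056  0.1443] tilt -20.7 yaw 139.6 F u,v,z [-2.49  0.23 19.83] | corner rel hinge [-0.1868  0.0461] r 0.1924 cover ang 0.1117 jp [-0.72  0.29 -0.24  0.68  0.01  1.56]
[-0.16609266 -0.5105832   0.08880055] [-6.71805292e-01 -2.79378140e+01  1.74503928e+01 -9.28141326e-01
 -3.41050364e-01 -7.07813830e-03]
```

```bash
python3 -m handwheel '[[0,-0.02,0.01,0,0,0],[0,-0.04,0.02,0,0,0],[0,-0.06,0.03,0,0,0],[0,-0.08,0.04,0,0,0],[0,-0.08,0.04,0,0,0]]'; 
python3 -c "
from h import *
s2()"
```

```text
clock: 14.92
eef_pos: [0.4707, -0.4123, 0.1447]
tool_rot: [0.239, -0.517, 0.746, -0.345]
ft_force: [2.5, -0.8, 10.9]
grip_width: 0.0002
t 14.93 u,v,z [ 0.6257 -0.0056  0.1447] tilt -20.6 yaw 139.6 F u,v,z [ 2.4   1.07 10.88] | corner rel hinge [-0.1869  0.0466] r 0.1926 cover ang 0.114 jp [-0.72  0.29 -0.24  0.69  0.01  1.55]
```

```bash
python3 -m handwheel '[[0,-0.02,0.005,0,0,0],[0,-0.04,0.01,0,0,0],[0,-0.06,0.015,0,0,0],[0,-0.08,0.02,0,0,0],[0,-0.08,0.02,0,0,0]]'; 
python3 -c "
from h import *
s2();snap('side','side5.png');snap('scene','scene5.png')
i=load('side5')['color'][:,:,::-1][190:290,275:395]
cv2.imwrite('pics/s5z.png',cv2.resize(i,(720,600),interpolation=cv2.INTER_CUBIC))
i=load('scene5')['color'][:,:,::-1][130:250,250:410]
cv2.imwrite('pics/sc5z.png',cv2.resize(i,(800,600),interpolation=cv2.INTER_CUBIC))
"
```

```text
clock: 15.55
eef_pos: [0.4697, -0.4117, 0.1452]
tool_rot: [0.239, -0.518, 0.746, -0.344]
ft_force: [4.3, -2.9, 6.5]
grip_width: 0.0002
t 15.55 u,v,z [ 0.6246 -0.0058  0.1452] tilt -20.4 yaw 139.6 F u,v,z [5.16 0.55 6.5 ] | corner rel hinge [-0.188  0.047] r 0.1938 cover ang 0.1157 jp [-0.72  0.29 -0.24  0.69  0.01  1.55]
```

View pics/s5z.png

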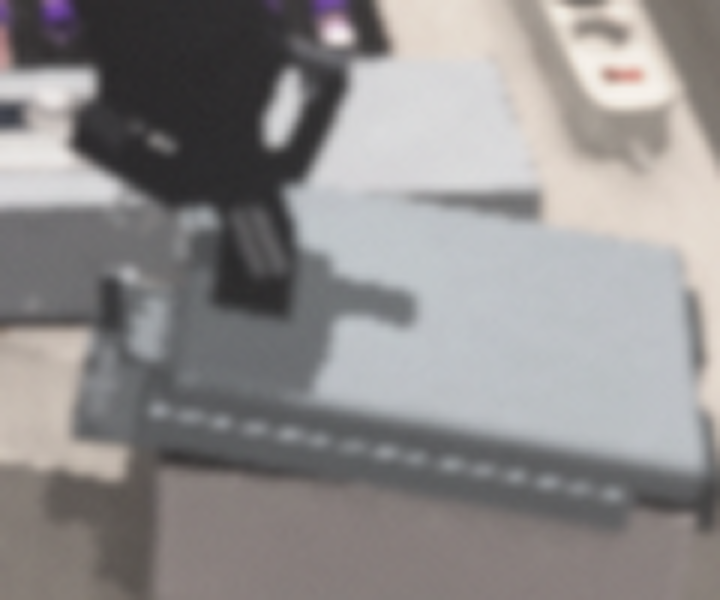

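View pics/sc5z.png

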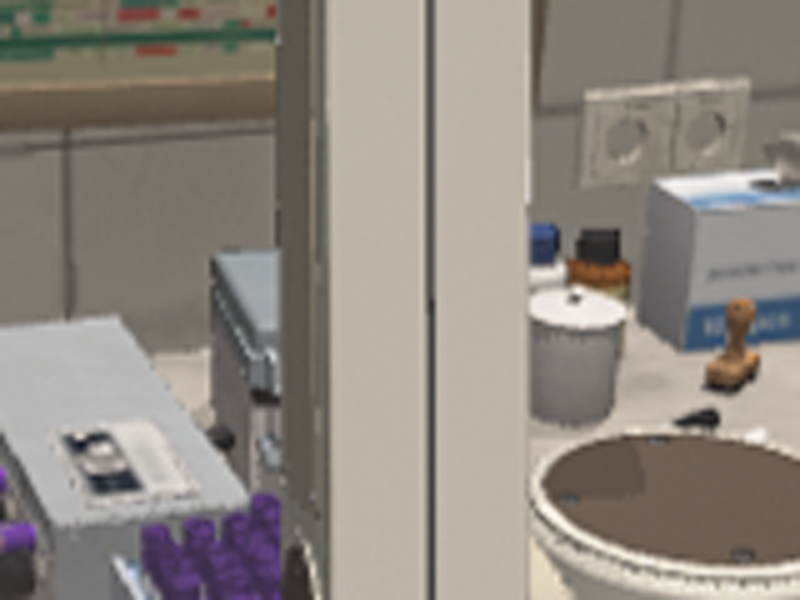

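```bash
python3 -c "
from h import *
c=load('side5')
A=H-.078*Y
def pl(p):
    o,d=ray(c,275+p[0]/6,190+p[1]/6); t=((A-o)@Y)/(d@Y); q=o+d*t-H; return np.round([q@X,q[2]],4)
for p in [(175,385),(150,408),(155,455),(625,494),(700,470),(705,500),(165,470),(500,505)]: print(p,pl(p))
for a in (.02,.05,.08,.11,.14):
  L=[]
  for r,h in ((.22,.022),(.22,-.002),(0,.022),(.1,.022)):
    Q=A+r*(-np.cos(a)*X+np.array([0,0,np.sin(a)]))+h*(np.sin(a)*X+np.array([0,0,np.cos(a)])); u,v=proj(c,Q); L.append((round((u-275)*6),round((v-190)*6)))
  print(a,L)
for u in (-.22,0): 
  P=A+u*X-np.array([0,0,.003]);a=proj(c,P);print('rim',(a[0]-275)*6,(a[1]-190)*6)
"
```

```text
(175, 385) [-0.2136  0.0429]
(150, 408) [-0.2236  0.0292]
(155, 455) [-0.2212  0.0034]
(625, 494) [-0.0298  0.0058]
(700, 470) [-0.0026  0.0225]
(705, 500) [0.0017 0.0066]
(165, 470) [-0.2169 -0.0045]
(500, 505) [-0.0785 -0.0067]
0.02 [(160, 414), (158, 457), (707, 472), (455, 445)]
0.05 [(162, 402), (158, 445), (709, 472), (457, 440)]
0.08 [(165, 390), (160, 434), (711, 472), (460, 435)]
0.11 [(169, 379), (161, 422), (713, 472), (463, 429)]
0.14 [(172, 367), (163, 410), (714, 473), (466, 424)]
rim 157.5686920846715 466.63062439514454
rim 697.077506673842 516.7594861813456
```

```bash
python3 -m handwheel '[[0,-0.02,0.02,0,0,0],[0,-0.05,0.04,0,0,0],[0,-0.08,0.06,0,0,0],[0,-0.11,0.08,0,0,0],[0,-0.13,0.1,0,0,0]]'; 
python3 -c "
from h import *
s2()"
```

```text
clock: 16.27
eef_pos: [0.4675, -0.4098, 0.1459]
tool_rot: [0.241, -0.522, 0.743, -0.343]
ft_force: [1.9, -2.9, 2.5]
grip_width: 0.0003
t 16.27 u,v,z [ 0.6216 -0.0058  0.1459] tilt -19.9 yaw 139.6 F u,v,z [ 3.36 -0.98  2.45] | corner rel hinge [-0.1909  0.0478] r 0.1968 cover ang 0.1181 jp [-0.72  0.29 -0.23  0.71  0.01  1.56]
```

```bash
python3 -m handwheel '[[0,-0.02,0.03,0,0,0],[0,-0.04,0.06,0,0,0],[0,-0.06,0.08,0,0,0],[0,-0.08,0.1,0,0,0],[0,-0.1,0.12,0,0,0]]'; 
python3 -c "
from h import *
s2();snap('side','side6.png')
i=load('side6')['color'][:,:,::-1][190:290,275:395]
cv2.imwrite('pics/s6z.png',cv2.resize(i,(720,600),interpolation=cv2.INTER_CUBIC))"
```

```text
clock: 16.9
eef_pos: [0.4694, -0.4112, 0.1498]
tool_rot: [0.241, -0.521, 0.743, -0.343]
ft_force: [-1.1, 0.9, 3.3]
grip_width: -0.0001
t 16.9 u,v,z [ 0.624  -0.0057  0.1498] tilt -19.9 yaw 139.6 F u,v,z [-1.42 -0.09  3.27] | corner rel hinge [-0.1886  0.0517] r 0.1956 cover ang 0.1394 jp [-0.72  0.29 -0.22  0.72  0.01  1.56]
```

View pics/s6z.png

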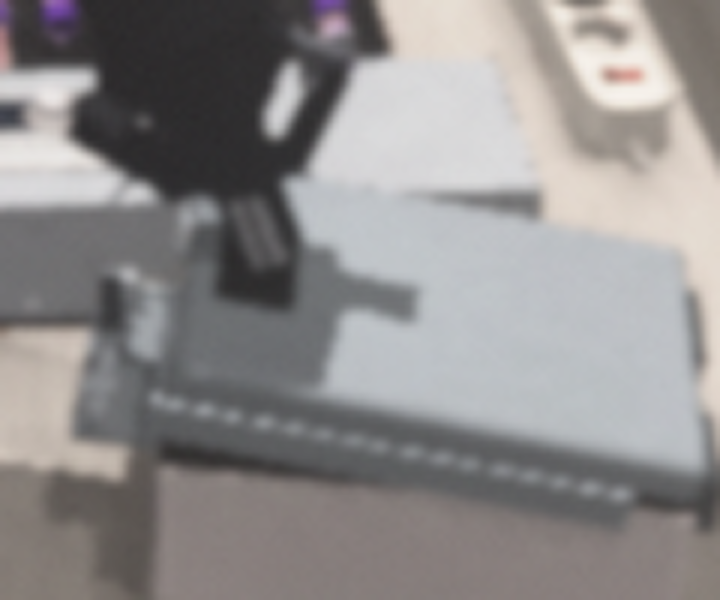

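```bash
python3 -c "
from h import *
i=load('wrist4')['color'][:,:,::-1][80:330,60:310]
cv2.imwrite('pics/w4z.png',cv2.resize(i,(600,600),interpolation=cv2.INTER_CUBIC))
c=load('wrist4')
for p in [(80,131),(130,131),(175,131),(110,155),(117,235),(125,283)]:
  for z in (.09,.105,.12,.13):
    q=onz(c,*p,z)-O; print(p,z,np.round([q@X,q@Y],4),end=' ')
  print()
"
```

```text
(80, 131) 0.09 [-0.1647  0.0653] (80, 131) 0.105 [-0.1619  0.0656] (80, 131) 0.12 [-0.159   0.0659] (80, 131) 0.13 [-0.1571  0.0661] 
(130, 131) 0.09 [-0.1416  0.0652] (130, 131) 0.105 [-0.1406  0.0655] (130, 131) 0.12 [-0.1396  0.0658] (130, 131) 0.13 [-0.1389  0.066 ] 
(175, 131) 0.09 [-0.1187  0.0651] (175, 131) 0.105 [-0.1196  0.0654] (175, 131) 0.12 [-0.1204  0.0657] (175, 131) 0.13 [-0.1209  0.0659] 
(110, 155) 0.09 [-0.1527  0.0529] (110, 155) 0.105 [-0.1508  0.0542] (110, 155) 0.12 [-0.1489  0.0555] (110, 155) 0.13 [-0.1476  0.0563] 
(117, 235) 0.09 [-0.1547  0.0081] (117, 235) 0.105 [-0.1527  0.013 ] (117, 235) 0.12 [-0.1506  0.0179] (117, 235) 0.13 [-0.1493  0.0211] 
(125, 283) 0.09 [-0.1541 -0.0222] (125, 283) 0.105 [-0.1521 -0.0149] (125, 283) 0.12 [-0.1501 -0.0076] (125, 283) 0.13 [-0.1488 -0.0027]
```

View pics/w4z.png

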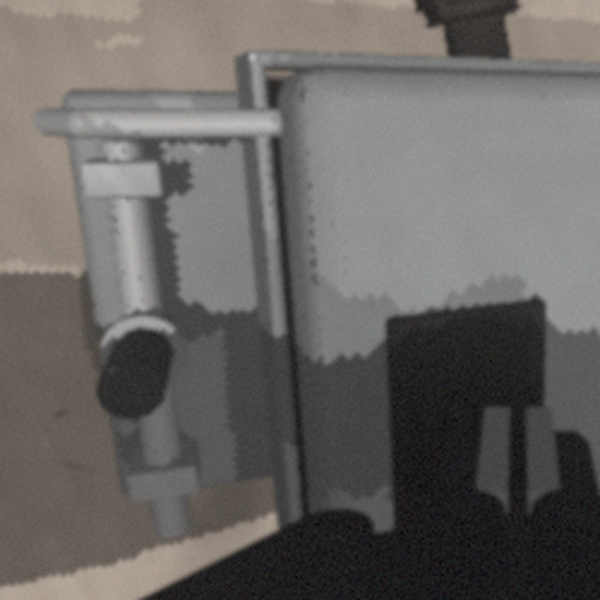

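```bash
python3 -c "
from h import *
c=load('wrist4')
def f(n,u,v,zs):
  for z in zs:
    q=onz(c,60+u/2.4,80+v/2.4,z)-O; print(n,z,np.round([q@X,q@Y],4),end=' ')
  print()
f('rodtip',121,140,(.078,.082,.086)); f('guideL top edge',122,162,(.09,)); f('guide bottom',122,197,(.09,.082))
f('staple low edge',122,135,(.085,.1,.12)); f('staple top edge',122,110,(.085,.1,.12));f('staple tip',38,122,(.085,.1,.12));
c=load('wrist1')
def g(n,u,v,z):
    q=onz(c,310+u/4,90+v/4,z)-O; print(n,z,np.round([q@X,q@Y],4))
for z in(.078,.086): g('rodtip0',128,116,z)
g('guideLtop',130,126,.09);g('guideLbot',130,158,.09);g('guideRtop',120,376,.09);g('guideRbot',120,402,.09);g('rodRend',115,436,.082);g('ledgeL',140,82,.072);g('ledgeR',110,412,.072)
"
```

```text
rodtip 0.078 [-0.1528  0.061 ] rodtip 0.082 [-0.1524  0.0612] rodtip 0.086 [-0.1519  0.0613] 
guideL top edge 0.09 [-0.1518  0.0568] 
guide bottom 0.09 [-0.1527  0.0492] guide bottom 0.082 [-0.1538  0.0483] 
staple low edge 0.085 [-0.1517  0.0624] staple low edge 0.1 [-0.1499  0.0629] staple low edge 0.12 [-0.1476  0.0636] 
staple top edge 0.085 [-0.151   0.0678] staple top edge 0.1 [-0.1493  0.0679] staple top edge 0.12 [-0.147  0.068] 
staple tip 0.085 [-0.1676  0.0653] staple tip 0.1 [-0.1646  0.0656] staple tip 0.12 [-0.1606  0.066 ] 
rodtip0 0.078 [-0.1517  0.0611]
rodtip0 0.086 [-0.1533  0.061 ]
guideLtop 0.09 [-0.1534  0.058 ]
guideLbot 0.09 [-0.1528  0.0487]
guideRtop 0.09 [-0.152  -0.0187]
guideRbot 0.09 [-0.1515 -0.0271]
rodRend 0.082 [-0.1508 -0.0403]
ledgeL 0.072 [-0.1473  0.0714]
ledgeR 0.072 [-0.1508 -0.0344]
```

```bash
python3 -c "
from h import *
c=load('wrist1')
def g(n,u,v,z):
    q=onz(c,310+u/4,90+v/4,z)-O; print(n,z,np.round([q@X,q@Y],4))
g('collar',127,275,.088);g('top',152,285,.119);g('top',148,283,.119)
c=load('wrist4')
def f(n,u,v,z):
    q=onz(c,60+u/2.4,80+v/2.4,z)-O; print(n,z,np.round([q@X,q@Y],4))
f('knobtop',133,393,.119);f('collar top edge',140,318,.088);f('kn right',175,350,.09)
f('guideR',160,470,.09)
i=load('wrist1')['color'][:,:,::-1][105:205,320:370]
cv2.imwrite('pics/wzz.png',cv2.resize(i,(400,800)[::1],interpolation=cv2.INTER_CUBIC)[:600])
i=load('side5')['color'][:,:,::-1][225:265,285:315]
cv2.imwrite('pics/s5zz.png',cv2.resize(i,(450,600),interpolation=cv2.INTER_CUBIC))
"
```

```text
collar 0.088 [-0.1512  0.0131]
top 0.119 [-0.1503  0.0136]
top 0.119 [-0.1515  0.0142]
knobtop 0.119 [-0.152   0.0132]
collar top edge 0.088 [-0.1527  0.0207]
kn right 0.09 [-0.146   0.0126]
guideR 0.09 [-0.1527 -0.0178]
```

View pics/wzz.png

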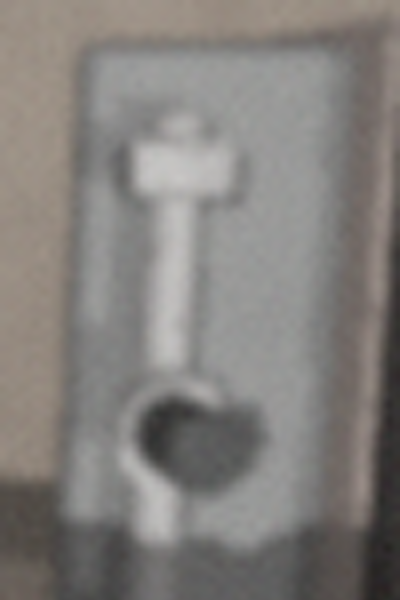

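View pics/s5zz.png

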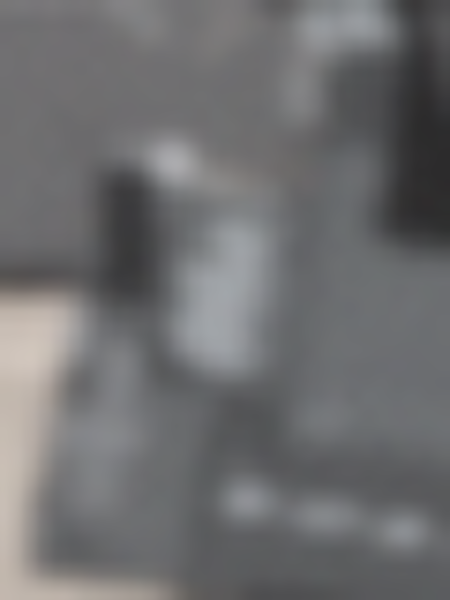

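```bash
python3 -c "
from h import *
i=load('wrist2')['color'][:,:,::-1][70:300,0:230]
a=cv2.resize(i,(600,600),interpolation=cv2.INTER_CUBIC)
i=load('side1')['color'][:,:,::-1][160:220,320:360]
b=cv2.resize(i,(200*1,300),interpolation=cv2.INTER_CUBIC)
i=load('side5')['color'][:,:,::-1][210:270,280:320]
d=cv2.resize(i,(200,300),interpolation=cv2.INTER_CUBIC)
cv2.imwrite('pics/st.png',np.hstack([a,np.vstack([b,d])]))"
```

```text
(no output)
```

View pics/st.png

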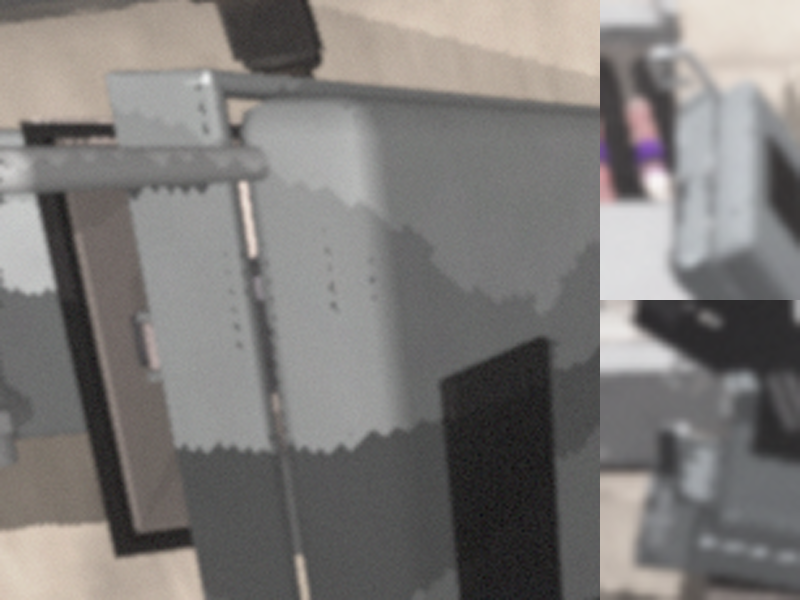

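```bash
python3 -c "
from h import *
c=load('wrist1');s=load('scene0');s5=load('scene5');w4=load('wrist4')
for a in ((410,75),(410,90),(412,100)):
  P,e=two(c,a,s,(294,218)); q=P-O; print(a,np.round([q@X,q@Y,q[2]],4),round(e,4))
  P,e=two(c,a,s5,(250+220/5,130+440/5)); q=P-O; print(a,np.round([q@X,q@Y,q[2]],4),round(e,4))
for a in ((252,60),(258,95),(245,45)):
  P,e=two(w4,a,s,(294,218)); q=P-O; print('w4',a,np.round([q@X,q@Y,q[2]],4),round(e,4))
for z in (0,.05,.1):
  for a in ((410,105),(397,68),(425,68)):
    q=onz(c,*a,z)-O; print(a,z,np.round([q@X,q@Y],4))
i=c['color'][:,:,::-1][50:130,360:460]
cv2.imwrite('pics/blk.png',cv2.resize(i,(750,600),interpolation=cv2.INTER_CUBIC))
"
```

```text
(410, 75) [-0.0643  0.1017  0.0442] 0.0302
(410, 75) [-0.0643  0.1017  0.0442] 0.0302
(410, 90) [-0.0566  0.0925  0.0375] 0.0131
(410, 90) [-0.0566  0.0925  0.0375] 0.0131
(412, 100) [-0.0486  0.0858  0.0323] 0.0017
(412, 100) [-0.0486  0.0858  0.0323] 0.0017
w4 (252, 60) [-0.0639  0.0998  0.0438] 0.0265
w4 (258, 95) [-0.0534  0.088   0.0348] 0.0048
w4 (245, 45) [-0.0717  0.1041  0.0493] 0.0337
(410, 105) 0 [-0.0372  0.0819]
(397, 68) 0 [-0.0616  0.1318]
(425, 68) 0 [-0.0218  0.1319]
(410, 105) 0.05 [-0.0576  0.0792]
(397, 68) 0.05 [-0.0795  0.124 ]
(425, 68) 0.05 [-0.0438  0.124 ]
(410, 105) 0.1 [-0.078   0.0765]
(397, 68) 0.1 [-0.0974  0.1161]
(425, 68) 0.1 [-0.0658  0.1161]
```

View pics/blk.png

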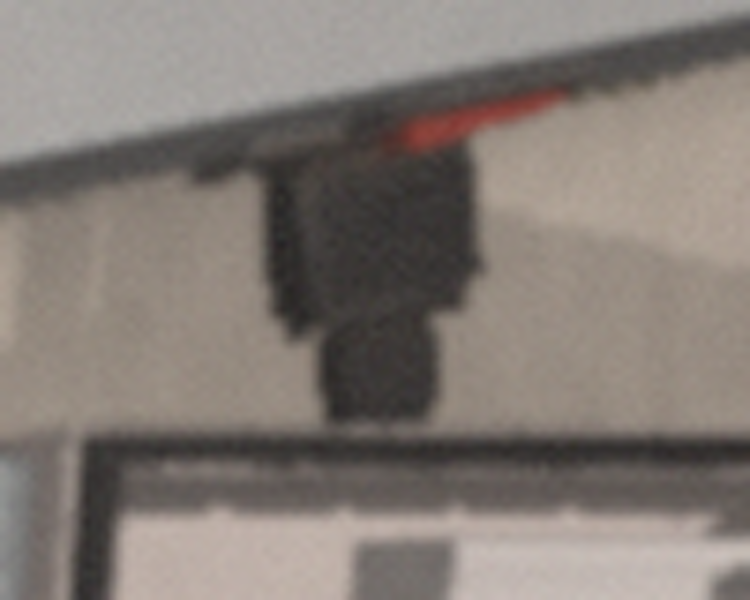

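```bash
python3 -m handwheel '[[0,-0.03,-0.05,0,0,0],[0,-0.05,-0.1,0,0,0],[0,-0.08,-0.15,0,0,0],[0,-0.11,-0.215,0,0,0],[0,-0.11,-0.215,0,0,0]]'; 
python3 -c "
from h import *
s2();snap('wrist','wrist7.png'); arc(np.arange(1,7)*.005)
i=load('wrist7')['color'][:,:,::-1][170:300,180:330]
cv2.imwrite('pics/w7z.png',cv2.resize(i,(690,600),interpolation=cv2.INTER_CUBIC))"
```

```text
clock: 17.58
eef_pos: [0.4659, -0.4082, 0.1518]
tool_rot: [0.24, -0.52, 0.744, -0.344]
ft_force: [3.5, -1.8, 4.2]
grip_width: 0.0001
t 17.57 u,v,z [ 0.6194 -0.0057  0.1518] tilt -20.1 yaw 139.6 F u,v,z [3.84 0.95 4.17] | corner rel hinge [-0.1931  0.0537] r 0.2005 cover ang 0.146 jp [-0.72  0.28 -0.23  0.71  0.01  1.55]
0.005 [-0.     0.033 -0.023]
0.01 [-0.     0.065 -0.046]
0.015 [-0.     0.098 -0.069]
0.02 [-0.     0.131 -0.092]
0.025 [-0.     0.164 -0.115]
0.03 [-0.     0.198 -0.137]
```

View pics/w7z.png

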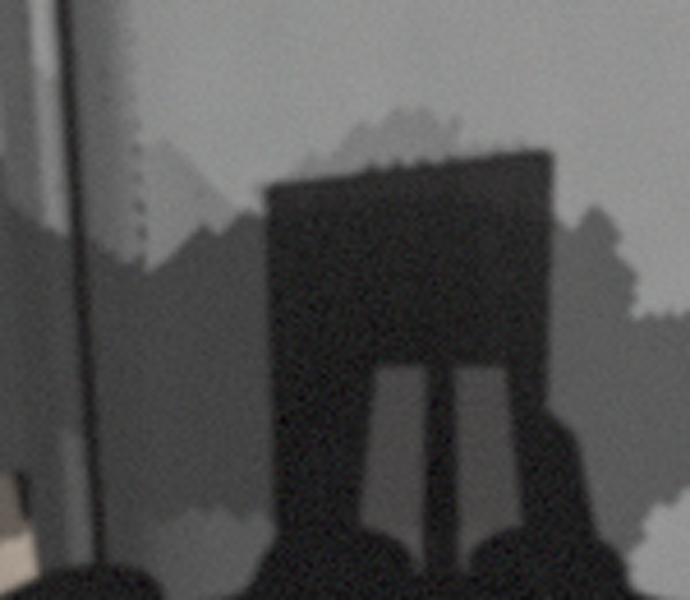

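```bash
python3 -m handwheel '[[0,0.04,-0.025,0,0,0],[0,0.08,-0.05,0,0,0],[0,0.12,-0.08,0,0,0],[0,0.16,-0.105,0,0,0],[0,0.2,-0.13,0,0,0]]'; 
python3 -c "
from h import *
s2()"
```

```text
clock: 18.25
eef_pos: [0.4646, -0.4072, 0.1457]
tool_rot: [0.24, -0.52, 0.744, -0.344]
ft_force: [1.2, -1.8, 10.1]
grip_width: -0.0001
t 18.25 u,v,z [ 0.6178 -0.0057  0.1457] tilt -20.1 yaw 139.6 F u,v,z [ 2.05 -0.58 10.07] | corner rel hinge [-0.1948  0.0477] r 0.2006 cover ang 0.1149 jp [-0.72  0.28 -0.25  0.7   0.01  1.55]
```

```bash
python3 -m handwheel '[[0,0.008,-0.008,0,0,0],[0,0.016,-0.015,0,0,0],[0,0.024,-0.02,0,0,0],[0,0.032,-0.025,0,0,0],[0,0.04,-0.03,0,0,0]]'; 
python3 -c "
from h import *
s2()"
```

```text
clock: 18.88
eef_pos: [0.4646, -0.4072, 0.1457]
tool_rot: [0.24, -0.52, 0.744, -0.344]
ft_force: [1.5, -0.5, 11.1]
grip_width: 0.0002
t 18.88 u,v,z [ 0.6178 -0.0057  0.1457] tilt -20.2 yaw 139.6 F u,v,z [ 1.51  0.61 11.06] | corner rel hinge [-0.1948  0.0476] r 0.2005 cover ang 0.1146 jp [-0.72  0.28 -0.25  0.69  0.01  1.55]
```

```bash
python3 -m handwheel '[[0,0.012,-0.01,0,0,0],[0,0.024,-0.02,0,0,0],[0,0.036,-0.03,0,0,0],[0,0.048,-0.04,0,0,0],[0,0.06,-0.05,0,0,0]]'; 
python3 -c "
from h import *
s2()"
```

```text
clock: 19.5
eef_pos: [0.4646, -0.4072, 0.1453]
tool_rot: [0.24, -0.519, 0.745, -0.344]
ft_force: [-1.2, 0.4, 17.6]
grip_width: 0.0
t 19.5 u,v,z [ 0.6178 -0.0057  0.1453] tilt -20.3 yaw 139.6 F u,v,z [-1.16 -0.47 17.64] | corner rel hinge [-0.1948  0.0472] r 0.2004 cover ang 0.1125 jp [-0.72  0.28 -0.25  0.69  0.01  1.55]
```

```bash
python3 -c "
from h import *
o=bot.get_obs();print(o['ft_force'],o['tau'][:4],o['ft_torque'])"
python3 -m handwheel '[[0,-0.03,0.01,0,0,0],[0,-0.06,0.02,0,0,0],[0,-0.09,0.03,0,0,0],[0,-0.12,0.05,0,0,0],[0,-0.12,0.05,0,0,0]]'; 
python3 -c "
from h import *
o=s2();print(o['ft_force'],o['tau'][:4],o['ft_torque'])"
```

```text
[-1.18669373  0.39735472 17.64184263] [ -0.22006182 -28.33792806  17.62852192  -0.74327884] [-0.3323777  -0.54308041 -0.00833567]
clock: 20.12
eef_pos: [0.4641, -0.4068, 0.146]
tool_rot: [0.24, -0.52, 0.744, -0.344]
ft_force: [4.5, -1.7, 7.3]
grip_width: 0.0002
t 20.12 u,v,z [ 0.6171 -0.0058  0.146 ] tilt -20.1 yaw 139.6 F u,v,z [4.49 1.62 7.29] | corner rel hinge [-0.1955  0.0479] r 0.2013 cover ang 0.116 jp [-0.72  0.28 -0.25  0.7   0.01  1.55]
[ 4.45636505 -1.70169225  7.28919743] [ -0.16662331 -34.64579701  19.55829978   0.05382259] [-0.6425424  -0.84439746 -0.01299801]
```

```bash
python3 -c "
from h import *
c=load('side1');w=load('wrist1')
for n,p,z in (('jar lid',(376,311),.09),('jar base front',(372,342),0),('blue cap',(407,302),.08),):
    q=onz(c,*p,z)-O; print(n,np.round([q@X,q@Y],4))
for p,z in (((473,290),.095),((482,296),.105)):
    q=onz(w,*p,z)-O; print('w',np.round([q@X,q@Y],4))
i=load('side5')['color'][:,:,::-1][190:370,260:440]
cv2.imwrite('pics/s5b.png',cv2.resize(i,(600,600),interpolation=cv2.INTER_CUBIC))
"
```

```text
jar lid [ 0.0584 -0.1911]
jar base front [ 0.0597 -0.2055]
blue cap [ 0.1317 -0.1458]
w [ 0.0405 -0.1669]
w [ 0.0473 -0.1703]
```

View pics/s5b.png

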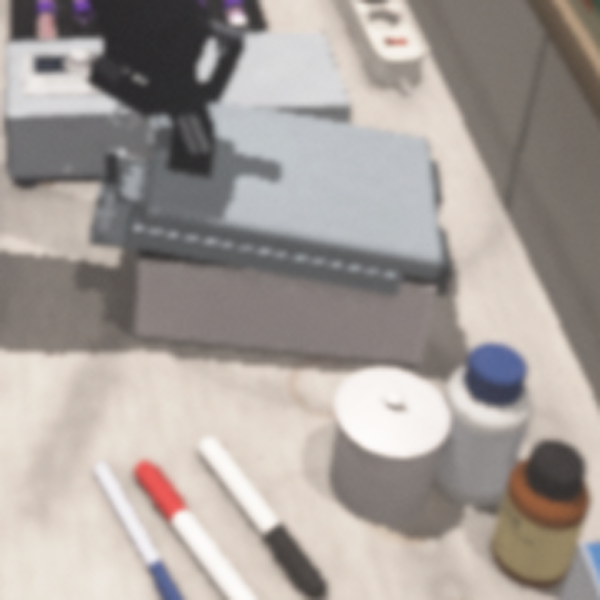

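```bash
python3 -m handwheel '[[0,-0.05,0,0,0,0],[0,-0.07,-0.04,0,0,0],[0,-0.09,-0.08,0,0,0],[0,-0.11,-0.12,0,0,0],[0,-0.13,-0.166,0,0,0]]'; 
python3 -c "
from h import *
s2();snap('wrist','wrist8.png'); arc(np.arange(1,7)*.005)
i=load('wrist8')['color'][:,:,::-1][170:300,180:330]
cv2.imwrite('pics/w8z.png',cv2.resize(i,(690,600),interpolation=cv2.INTER_CUBIC))"
```

```text
clock: 20.75
eef_pos: [0.4596, -0.403, 0.1469]
tool_rot: [0.24, -0.521, 0.744, -0.343]
ft_force: [3.1, -3.0, 4.5]
grip_width: -0.0002
t 20.75 u,v,z [ 0.6113 -0.0058  0.1469] tilt -20.0 yaw 139.6 F u,v,z [ 4.32 -0.27  4.46] | corner rel hinge [-0.2013  0.0488] r 0.2071 cover ang 0.117 jp [-0.72  0.27 -0.26  0.7   0.01  1.55]
0.005 [-0.     0.035 -0.023]
0.01 [-0.     0.069 -0.046]
0.015 [-0.     0.104 -0.068]
0.02 [-0.     0.139 -0.09 ]
0.025 [-0.     0.174 -0.113]
0.03 [-0.     0.209 -0.135]
```

View pics/w8z.png

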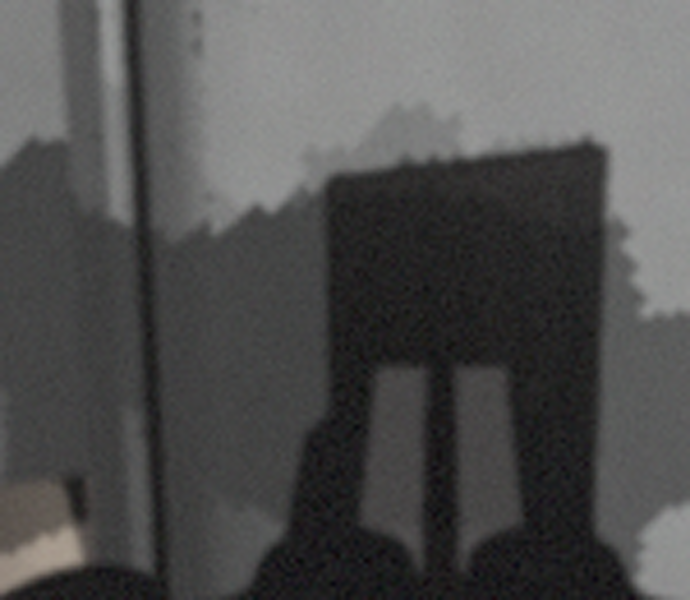

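```bash
python3 -m handwheel '[[0,0.03,-0.01,0,0,0],[0,0.06,-0.02,0,0,0],[0,0.09,-0.03,0,0,0],[0,0.12,-0.04,0,0,0],[0,0.13,-0.05,0,0,0]]'; 
python3 -c "
from h import *
s2()"
```

```text
clock: 21.42
eef_pos: [0.4594, -0.4027, 0.1448]
tool_rot: [0.24, -0.52, 0.744, -0.344]
ft_force: [-0.7, -0.5, 10.7]
grip_width: -0.0
t 21.43 u,v,z [ 0.6109 -0.0058  0.1448] tilt -20.0 yaw 139.6 F u,v,z [-0.23 -0.81 10.65] | corner rel hinge [-0.2017  0.0467] r 0.207 cover ang 0.1067 jp [-0.72  0.27 -0.26  0.69  0.01  1.55]
```

```bash
python3 -m handwheel '[[0,0.01,-0.006,0,0,0],[0,0.02,-0.012,0,0,0],[0,0.03,-0.018,0,0,0],[0,0.04,-0.024,0,0,0],[0,0.04,-0.024,0,0,0]]'; 
python3 -c "
from h import *
s2()"
```

```text
clock: 22.05
eef_pos: [0.4586, -0.4021, 0.1412]
tool_rot: [0.241, -0.522, 0.743, -0.343]
ft_force: [1.1, -0.4, 4.5]
grip_width: -0.0
t 22.05 u,v,z [ 0.6099 -0.0058  0.1412] tilt -19.8 yaw 139.6 F u,v,z [1.09 0.39 4.5 ] | corner rel hinge [-0.2027  0.0432] r 0.2072 cover ang 0.089 jp [-0.72  0.27 -0.27  0.69  0.01  1.55]
```

```bash
python3 -m handwheel '[[0,0.01,-0.006,0,0,0],[0,0.02,-0.012,0,0,0],[0,0.03,-0.018,0,0,0],[0,0.04,-0.024,0,0,0],[0,0.04,-0.024,0,0,0]]'; 
python3 -c "
from h import *
s2()"
```

```text
clock: 22.68
eef_pos: [0.4586, -0.4021, 0.1401]
tool_rot: [0.241, -0.522, 0.743, -0.343]
ft_force: [-0.5, -0.7, 0.2]
grip_width: -0.0001
t 22.68 u,v,z [ 0.6098 -0.0058  0.1401] tilt -19.9 yaw 139.6 F u,v,z [ 0.06 -0.84  0.18] | corner rel hinge [-0.2027  0.042 ] r 0.207 cover ang 0.0835 jp [-0.72  0.27 -0.27  0.68  0.01  1.55]
```

```bash
python3 -m handwheel '[[0,0.01,-0.004,0,0,0],[0,0.02,-0.008,0,0,0],[0,0.03,-0.012,0,0,0],[0,0.03,-0.012,0,0,0],[0,0.03,-0.012,0,0,0]]'; 
python3 -c "
from h import *
s2()"
```

```text
clock: 23.3
eef_pos: [0.4593, -0.4027, 0.1403]
tool_rot: [0.24, -0.521, 0.744, -0.343]
ft_force: [-0.8, 0.4, 0.1]
grip_width: 0.0
t 23.3 u,v,z [ 0.6108 -0.0058  0.1403] tilt -20.0 yaw 139.6 F u,v,z [-0.9  -0.25  0.13] | corner rel hinge [-0.2018  0.0423] r 0.2061 cover ang 0.0849 jp [-0.72  0.27 -0.27  0.68  0.01  1.55]
```

```bash
python3 -m handwheel '[[0,-0.05,0.02,0,0,0],[0,-0.12,0.04,0,0,0],[0,-0.25,0.09,0,0,0],[0,-0.4,0.15,0,0,0],[0,-0.6,0.22,0,0,0]]'; 
python3 -c "
from h import *
s2();snap('side','side9.png')
i=load('side9')['color'][:,:,::-1][190:290,275:395]
cv2.imwrite('pics/s9z.png',cv2.resize(i,(720,600),interpolation=cv2.INTER_CUBIC))"
```

```text
clock: 23.92
eef_pos: [0.4593, -0.4027, 0.1567]
tool_rot: [0.24, -0.521, 0.744, -0.343]
ft_force: [0.0, -0.1, -0.8]
grip_width: -0.0004
t 23.93 u,v,z [ 0.6108 -0.0058  0.1567] tilt -20.0 yaw 139.6 F u,v,z [ 0.09 -0.06 -0.77] | corner rel hinge [-0.2017  0.0586] r 0.2101 cover ang 0.1633 jp [-0.72  0.26 -0.24  0.72  0.01  1.55]
```

View pics/s9z.png

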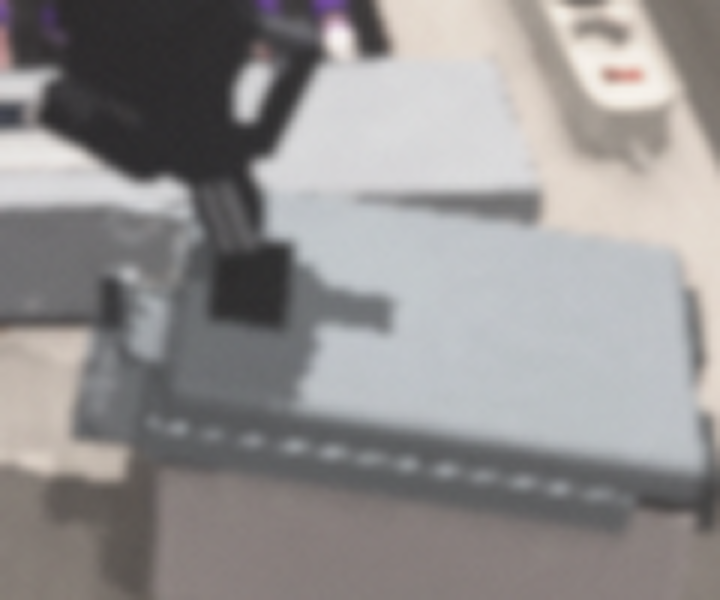

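The cover is caught: the force on the tool fell to 0.1 N, and in the side view the cover stayed low (seam from (150,424) to (625,494)) after I lifted 16 mm off it. Next is the bolt.

```bash
python3 -m handwheel '[[0,-0.8,0.1,0,0,0],[0.1,-1.5,-0.2,-0.5,0,0],[0.3,-1.9,-0.8,-1,0,0],[0.5,-2,-1.4,-1.6,0,0],[0.65,-2.03,-1.73,-2,0,0]]'; 
python3 -m handwheel '[[0,0,0,0,0,0],[0,0,0,0,0,0],[0,0,0,0,0,0],[0,0,0,0,0,0],[0,0,0,0,0,0]]'; 
python3 -c "
from h import *
s2();c=snap('wrist','wrist9.png')
for p in ((0,0),): pass"
```

```text
clock: 24.6
eef_pos: [0.4046, -0.3777, 0.1898]
tool_rot: [-0.297, 0.642, -0.642, 0.296]
ft_force: [0.2, -0.5, -0.6]
grip_width: -0.0001
clock: 25.22
eef_pos: [0.4046, -0.3774, 0.1894]
tool_rot: [0.296, -0.642, 0.642, -0.297]
ft_force: [-0.1, 0.3, 0.7]
grip_width: -0.0001
t 25.23 u,v,z [ 0.5528 -0.0223  0.1894] tilt -0.0 yaw 139.6 F u,v,z [-0.21  0.15  0.74] | corner rel hinge [-0.2603  0.0944] r 0.2769 cover ang 0.2575 jp [-0.75  0.37  0.07  1.27  0.    1.53]
```

View pics/wrist9.png

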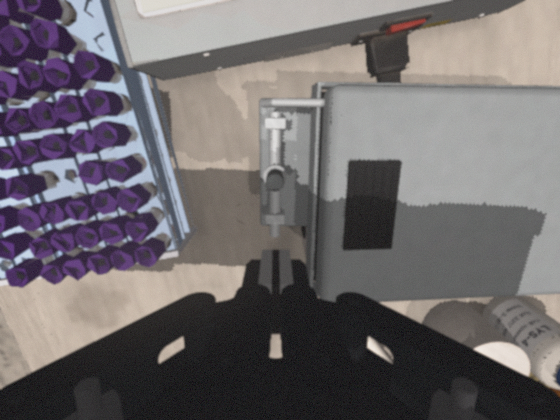

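```bash
python3 -c "
from h import *
c=load('wrist9')
for n,p,z in (('top',(275,181),.119),('collar',(273,173),.088),('gL',(275,123),.09),('gR',(276,220),.09),('coverfront top',(330,200),.135)):
    q=onz(c,*p,z)-O;print(n,np.round([q@X,q@Y],4))
i=c['color'][:,:,::-1][80:280,200:350]
cv2.imwrite('pics/w9z.png',cv2.resize(i,(450,600),interpolation=cv2.INTER_CUBIC))"
```

```text
top [-0.1523  0.0146]
collar [-0.1539  0.0153]
gL [-0.1525  0.053 ]
gR [-0.1514 -0.0226]
coverfront top [-0.1166  0.0051]
```

View pics/w9z.png

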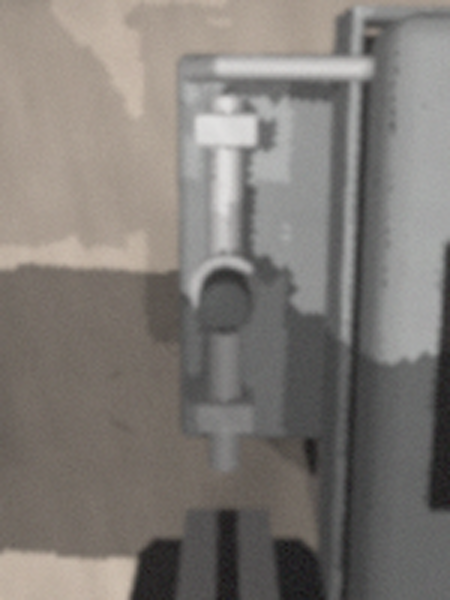

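```bash
python3 -m handwheel '[[0,0.9,0,0,0,0],[0,1.9,0,0,0,0],[0,2.8,0,0,0,0],[0,3.3,0,0,0,0],[0,3.5,0,0,0,0]]'; 
python3 -m handwheel '[[-0.1,0,0,0,0,0],[-0.2,0,0,0,0,0],[-0.3,0,0,0,0,0],[-0.4,0,0,0,0,0],[-0.5,0,0,0,0,0]]'; 
python3 -c "
from h import *
s2();snap('side','side10.png');c=snap('wrist','wrist10.png')
i=c['color'][:,:,::-1][80:280,200:350]
a=cv2.resize(i,(375,500),interpolation=cv2.INTER_CUBIC)
i=load('side10')['color'][:,:,::-1][190:290,265:345]
cv2.imwrite('pics/m10.png',np.hstack([a,cv2.resize(i,(400,500),interpolation=cv2.INTER_CUBIC)]))"
```

```text
clock: 25.9
eef_pos: [0.4044, -0.3773, 0.1011]
tool_rot: [-0.297, 0.642, -0.642, 0.296]
ft_force: [0.2, -0.2, 0.1]
grip_width: 0.0004
clock: 26.52
eef_pos: [0.4128, -0.368, 0.1019]
tool_rot: [0.297, -0.642, 0.642, -0.296]
ft_force: [-0.6, -1.2, 0.3]
grip_width: -0.0002
t 26.52 u,v,z [ 0.553  -0.0098  0.1019] tilt -0.0 yaw 139.6 F u,v,z [ 0.33 -1.3   0.32] | corner rel hinge [-0.2602  0.0069] r 0.2602 cover ang -0.0698 jp [-0.73  0.43 -0.07  1.07 -0.    1.55]
```

View pics/m10.png

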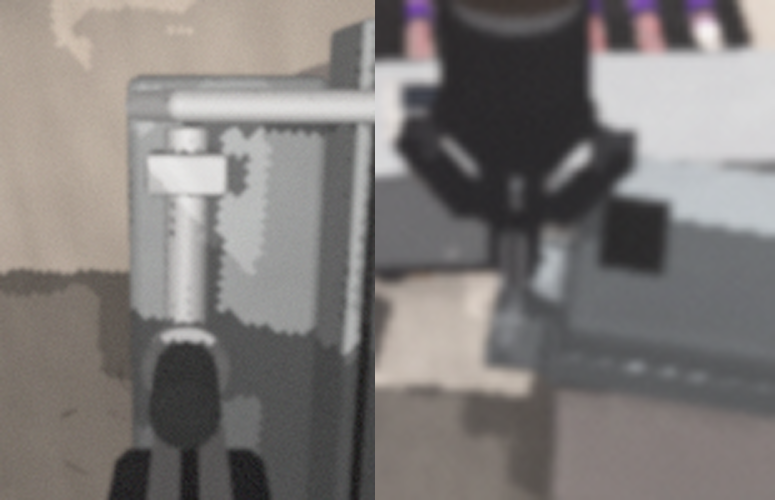

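```bash
python3 -m handwheel '[[-0.2,0,0,0,0,0],[-0.4,0,0,0,0,0],[-0.6,0,0,0,0,0],[-0.8,0,0,0,0,0],[-1,0,0,0,0,0]]'; 
python3 -c "
from h import *
s2()"
python3 -m handwheel '[[-0.05,0,0,0,0,0],[-0.1,0,0,0,0,0],[-0.14,0,0,0,0,0],[-0.17,0,0,0,0,0],[-0.2,0,0,0,0,0]]'; 
python3 -c "
from h import *
s2()"
```

```text
clock: 27.25
eef_pos: [0.4293, -0.3487, 0.1018]
tool_rot: [0.296, -0.642, 0.642, -0.297]
ft_force: [-0.4, -1.2, 1.4]
grip_width: 0.0001
t 27.25 u,v,z [0.5529 0.0156 0.1018] tilt -0.0 yaw 139.6 F u,v,z [ 0.49 -1.19  1.44] | corner rel hinge [-0.2602  0.0068] r 0.2603 cover ang -0.0702 jp [-0.68  0.43 -0.07  1.07 -0.    1.59]
clock: 27.88
eef_pos: [0.4307, -0.347, 0.1019]
tool_rot: [0.297, -0.641, 0.643, -0.294]
ft_force: [-6.4, -8.0, 2.1]
grip_width: -0.0001
t 27.88 u,v,z [0.5529 0.0178 0.1019] tilt -0.0 yaw 139.5 F u,v,z [  0.36 -10.26   2.07] | corner rel hinge [-0.2602  0.0069] r 0.2603 cover ang -0.0698 jp [-0.68  0.43 -0.07  1.07 -0.    1.6 ]
```

```bash
python3 -m handwheel '[[0.1,0,0,0,0,0],[0.3,0,0,0,0,0],[0.5,0,0,0,0,0],[0.7,0,0,0,0,0],[0.9,0,0,0,0,0]]'; 
python3 -m handwheel '[[0.4,-1,-0.2,0,0,0],[1,-2.2,-0.5,0,0,0],[1.6,-3.5,-0.5,0,0,0],[2,-3.5,-0.5,0,0,0],[2,-3.5,-0.5,0,0,0]]'; 
python3 -c "
from h import *
s2();snap('side','side11.png');c=snap('wrist','wrist11.png')
i=load('side11')['color'][:,:,::-1][190:290,265:385]
cv2.imwrite('pics/s11.png',cv2.resize(i,(720,600),interpolation=cv2.INTER_CUBIC))"
```

```text
clock: 28.5
eef_pos: [0.4174, -0.3623, 0.1016]
tool_rot: [-0.296, 0.642, -0.642, 0.296]
ft_force: [-0.7, -0.2, -0.1]
grip_width: 0.0
clock: 29.12
eef_pos: [0.375, -0.3924, 0.1886]
tool_rot: [-0.296, 0.642, -0.642, 0.296]
ft_force: [-0.2, 0.3, -0.6]
grip_width: 0.0
t 29.12 u,v,z [ 0.5402 -0.053   0.1886] tilt 0.0 yaw 139.5 F u,v,z [-0.32  0.13 -0.59] | corner rel hinge [-0.2729  0.0936] r 0.2885 cover ang 0.2436 jp [-0.81  0.35  0.04  1.26  0.    1.47]
```

View pics/wrist11.png

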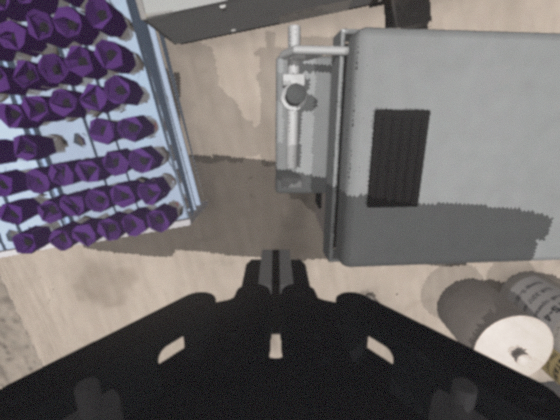

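View pics/s11.png

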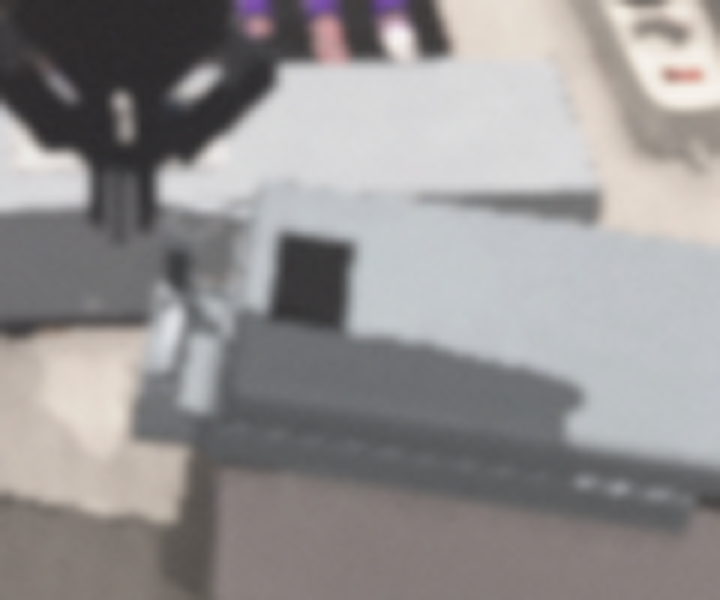

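```bash
python3 -c "
from h import *
c=load('wrist11')
for n,p,z in (('knob top',(294,96),.119),('gL',(294,80),.09),('rod tip',(294,27),.082),('coverseam',(0,0),.1)):
    q=onz(c,*p,z)-O;print(n,np.round([q@X,q@Y],4))
i=c['color'][:,:,::-1][10:210,240:390]
cv2.imwrite('pics/w11z.png',cv2.resize(i,(450,600),interpolation=cv2.INTER_CUBIC))"
```

```text
knob top [-0.1535  0.0394]
gL [-0.1522  0.0525]
rod tip [-0.1525  0.0883]
coverseam [-0.3431  0.0986]
```

View pics/w11z.png

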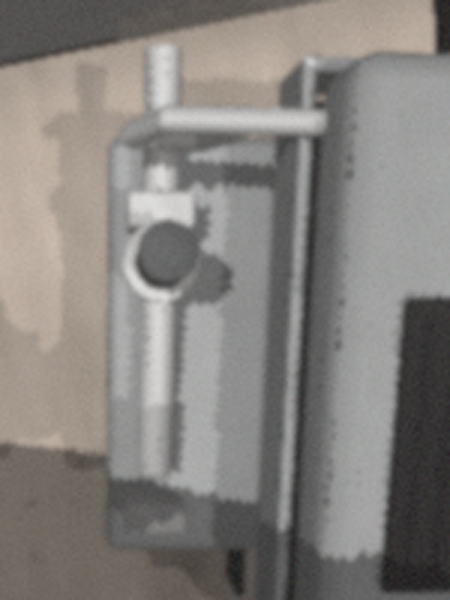

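The bolt rod now passes under the staple and the knob's collar sits against the left guide. One firmer push will confirm it is at its stop.

```bash
python3 -m handwheel '[[-1,0.5,0.3,0,0,0],[-2,1.5,0.5,0,0,0],[-2.2,2.6,0.5,0,0,0],[-2.3,3.3,0.5,0,0,0],[-2.5,3.5,0.5,0,0,0]]'
python3 -m handwheel '[[-0.1,0,0,0,0,0],[-0.25,0,0,0,0,0],[-0.4,0,0,0,0,0],[-0.5,0,0,0,0,0],[-0.58,0,0,0,0,0]]'; 
python3 -c "
from h import *
s2()"
```

```text
clock: 29.85
eef_pos: [0.4247, -0.3509, 0.0991]
tool_rot: [-0.297, 0.644, -0.64, 0.296]
ft_force: [0.6, 0.4, -0.2]
grip_width: 0.0003
clock: 30.48
eef_pos: [0.4314, -0.347, 0.1027]
tool_rot: [0.299, -0.64, 0.645, -0.291]
ft_force: [-13.1, -16.1, 1.4]
grip_width: 0.0001
t 30.48 u,v,z [0.5533 0.0182 0.1027] tilt -0.1 yaw 139.3 F u,v,z [  0.55 -20.72   1.36] | corner rel hinge [-0.2598  0.0077] r 0.2599 cover ang -0.0668 jp [-0.67  0.43 -0.07  1.07 -0.01  1.61]
```

```bash
python3 -m handwheel '[[0.15,0,0,0,0,0],[0.3,0,0,0,0,0],[0.5,0,0,0,0,0],[0.7,0,0,0,0,0],[0.9,0,0,0,0,0]]'; 
python3 -m handwheel '[[0.4,-1,-0.2,0,0,0],[1,-2.2,-0.5,0,0,0],[1.6,-3.5,-0.5,0,0,0],[2,-4.5,-1,0,0,0],[2,-5,-1.5,0,0,0]]'; 
python3 -m handwheel '[[0,0,0,0,0,0],[0,0,0,0,0,0],[0,0,0,0,0,0],[0,0,0,0,0,0],[0,0,0,0,0,0]]'; 
python3 -c "
from h import *
s2();snap('side','side12.png');c=snap('wrist','wrist12.png');s=snap('scene','scene12.png')
i=c['color'][:,:,::-1];b=load('side12')['color'][:,:,::-1]
cv2.imwrite('pics/m12.png',cv2.resize(np.hstack([i,b]),(800,300)))
i=load('wrist12')['color'][:,:,::-1]
a=load('scene0')['color'].astype(int);d=np.abs(s['color']-a).sum(2)[255:320,130:260];print('scene diff near tape/timer/dropper',d.max())
a=load('side1')['color'].astype(int);d=np.abs(load('side12')['color']-a).sum(2);print('side jar diff',d[300:350,355:400].mean())"
```

```text
clock: 31.1
eef_pos: [0.4205, -0.3588, 0.1017]
tool_rot: [-0.297, 0.642, -0.642, 0.297]
ft_force: [-0.0, 0.3, 0.8]
grip_width: -0.0
clock: 31.72
eef_pos: [0.3593, -0.3731, 0.2281]
tool_rot: [0.296, -0.641, 0.643, -0.296]
ft_force: [0.3, 0.7, 0.3]
grip_width: -0.0
clock: 32.35
eef_pos: [0.3596, -0.3724, 0.2262]
tool_rot: [-0.297, 0.642, -0.642, 0.296]
ft_force: [-0.1, -0.3, -0.3]
grip_width: 0.0004
t 32.35 u,v,z [ 0.5155 -0.0478  0.2262] tilt 0.0 yaw 139.6 F u,v,z [ 0.14 -0.24 -0.33] | corner rel hinge [-0.2976  0.1312] r 0.3252 cover ang 0.3384 jp [-0.8   0.28  0.04  1.34  0.    1.47]
scene diff near tape/timer/dropper 23
side jar diff 16.827111111111112
```

View pics/m12.png

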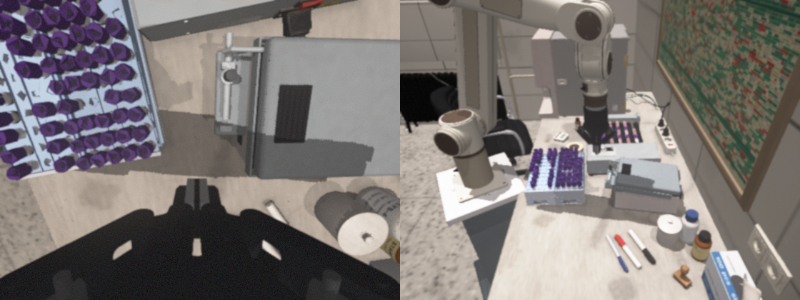

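The cover is shut, the bolt is across and the tool is clear of everything. Nothing else on the desk appears to have moved, so I'm handing the job in.

```bash
python3 -c "
from workcell import bot
print(bot.job_done())"
```

```text
the job is handed in; nothing more can be done
None
```

The incubator is shut and caught, the bolt is across, and I handed the job in at about 32 s with the robot touching nothing.

**Cover:** I eased it down by its pad at about 0.2 rad/s, and more slowly lower down, in many small steps. It met the roller at about 0.11 rad and came to rest at about 0.085 rad. The push fell to about 0.1 N as it snapped under. It stayed down in every picture after I let go.

**The catch took several tries:** My first presses stalled without catching, at up to 19.8 N near the middle of the pad and then 17.6 N a little further forward. That is above the 12 to 16 N you gave, but below the 22 N limit. I could not find what held it up. It snapped once I pushed near the pad's front edge, with readings of about 11 N or less. The force was only read at the end of each call, so brief peaks between readings are unknown.

**Bolt:** I slid it left until it stopped and then pushed again. It gave only 0.4 mm more at about 20 N, so I take it to be at its end stop. The pictures show the rod through the staple and the knob about 13 mm from the left guide, where 12 mm is expected. I measured only 26 to 28 mm of travel rather than 30. That fits the start pictures, in which the bolt seemed already 2 to 3 mm across, though this is within the camera error.

**Other things on the desk:** The tape roll, timer and dropper show no change between the first and last pictures. The jar looks unmoved too, but its picture difference was less clear, probably because of shadows.

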